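# Unplug the blow nozzle from the bench air coupling and rest it

## Robot

A 6-joint arm with a two-finger parallel gripper is mounted at the origin on the work surface. World frame = base frame: x ahead of the robot, y to its left, z up, the work surface at z = 0. Lengths are in m, angles in rad, forces in N, time in s.
With the tool pointing down it reaches from about 0.35 to 0.85 m from the base axis. Payload 8.1 kg.
Tool frame: the origin (TCP) lies at the very end of the fingers, on their centre line; the grasp point (between the pads) lies 19 mm behind it (grasp_offset is the distance from the TCP to the grasp point, in m); z points along the fingers, y is the direction in which the jaws open and shut (so a half turn about z gives the same grasp; the last joint's range is limited). The gripper opens to 93 mm and grips with 3 to 60 N. Pads are 15 mm wide; open, the fingers measure 128 mm over their backs; the gripper's body (75 mm by 188 mm) begins 65 mm behind the grasp point.
Start: joints at [1.056, 0.13, 1.488, -0, 1.523, -0.085], TCP at [0.25, 0.545, 0.219] pointing down, gripper open.
Joint ranges: [-2.96, 2.96], [-0.89, 2.26], [0.02, 2.5], [-1.34, 4.48], [0, 2.73], [-2.66, 2.66]. Speed limits (rad/s): [2.39, 2.39, 2.79, 3.14, 3.14, 3.14].

## Interface

Orientations are given as a rotation vector (axis times angle).
In Python, from plant import read_state, read_camera, close_job, search_frame, masks_of, grasp_offset gives the robot as it stands.
- The arm moves only by the tool drive_tool, never from a script. Its argument "plan" is a list of rows, each an object with "claw": the closure, from 0 (fully open) to 1 (shut); "linear": the shift along the tool's x, y, z in cm, a list of three; "angular": the turn, a rotation vector about the tool's x, y, z in degrees, a list of three. In form: [{"claw": claw, "linear": [tx, ty, tz], "angular": [ax, ay, az]}, ...]. A call has 1 to 12 rows; each row shifts and turns the commanded pose from where the row before left it, along the tool's axes as they then stand; what a row does not reach is not made up. A row lasts 1/8 s, in which the tool goes at most 62.5 mm and 10.7 degrees, less where a joint would pass 70% of its speed; a pose out of reach is approached as far as the arm can. A call is refused whole if a number of a shift passes 6.25 or a number of a turn 10.7, either way. A call with a gripper value outside its range is refused whole. The fingers move at their own pace and stop on an object; "newtons" is the grip in N (left out, the last holds). Time passes only in rows, so rows that do not move let the fingers close. It gives the time, the measured TCP pose, the force and the opening at its end, in the units of the state.
- read_state(): the state, without advancing time (a new reading comes with each control period).
- read_camera(name): name is "scene" or "top" or "wrist"; returns a dict with "pixels" (480x640x3 uint8, red, green, blue), "K" (3x3 intrinsics, pixels), "xyz" and "attitude" of the camera in the world. Camera axes: x right, y up, looking along -z (the intrinsics and any distortion apply to the point x, -y, -z); pixel columns grow to the right and rows downward; lengths in m; the calibration is good to about 2 mm. A picture is of the moment at which its call begins. There is no depth.
- close_job(): hands the job in, once; it reports no verdict.
Trained networks look in a picture, given as the dict that the camera call returned (one of the last four; its "shot" number tells which), for a name from the list of things; names that differ only in an ending like _2 or _b are one class to them, and where a whole thing is asked for, a point or a joint stands for the part that bears it (a point fixed in the world has none). Each returns a list of dicts, best first, with "p" (0 to 1); they miss things now and then, are a little off and sometimes report something else, mostly with a low value. They report only what shows in the picture. A call takes as long as a camera call. They do not tell look-alikes from the thing itself.
- search_frame(picture, label): "at" ([x, y, z] in m, in world coordinates, good to about 4 mm: the middle of the surface that is visible of it).
- masks_of(picture, label): "mask" (480x640 bool, what is visible of it).
The state is a dict: "t": time; "q": joint angles; "dq": joint speeds; "joint_torque": joint torques, N m; "tool_pos": TCP position; "orientation": TCP orientation; "force": force on the tool from outside, world axes, zero at the start; "wrist_torque": the same for the moment, N m; "opening": finger opening in m.
Only numpy, scipy, OpenCV 4.12 (cv2) and the standard library are available. Lean on these libraries where they do the work, as an engineer would, in place of code of your own. Each camera call takes 0.05 s, during which the arm holds its last target.

## Task

The graver's hose needs the bench air outlet: unplug the blow nozzle from its quick coupling by drawing the knurled sleeve back until the nozzle kicks loose, then draw the nozzle straight out, so that the sleeve springs fully forward again, and lay it gently in its wooden rest, centred in the two V cradles. Hold the sleeve firmly without crushing it, do not force the coupling back or forward on its pipe, and do not cock the nozzle sideways in the coupling. Do not let the nozzle fall, and leave the other things on the bench where they are.

Things in the scene. Friction and masses are not known exactly. Their poses are not given: they have to be found in the camera images.
- air_unit: Fixed air unit: metal filter-regulator, black knob, clear bowl, on a 175 x 90 mm foot plate. Origin: on the bench under the regulator; x axis level along the coupling's axis (y 0, z 125 mm) towards the nozzle. Along x: regulator to 28 mm (188 high), valve to 92 (lever on its +y side), post under the axis 93 to 107, sleeve 139 to 169, then nozzle. Near sleeve and nozzle only things under 75 mm.
- sleeve (a joint): Travel of the coupling's sprung sleeve (m, noise 0.0005): 0 forward, locked; grows as drawn back to the regulator (-x of air_unit); stop 0.0072. Spring 14 N at 0, 18 N at 0.005, 19.5 N at the stop. At 0.005 the nipple is freed: the nozzle kicks 6 mm out and then holds the sleeve at 0.0045 when let go; it springs forward once the nipple is drawn 20 mm more. Let go before the kick: locked again.
- sleeve_mid (a point): Middle of the sleeve, on the coupling's axis: fine-knurled steel cylinder, 30 mm diameter, 30 mm long; moves with it, x axis as air_unit. Oily (friction about 0.45, varies): drawing it back by pinching needs 25 to 35 N on each finger; over 50 N on each crushes it.
- pipe (a joint): Give of the pipe that carries the coupling (m) along x of air_unit: a spring, 0 unloaded, negative pushed back, positive pulled out, 1 mm per 10 N of load on sleeve or nozzle (-0.0018 when the sleeve frees the nipple). More than 0.0028 either way (28 N) strains it.
- coupling_mouth (a point): Middle of the coupling's open front end, on its axis; x axis points out of the coupling. Moves with the pipe's give.
- bore: Bore inside the coupling, 32 mm deep, origin at its mouth; the 14 mm nipple slides in it with 0.2 mm clearance all round, so the nozzle must leave in line: 1 N of side push on the nozzle's body loads the bore with about 5 N.
- nozzle: Blow nozzle, 140 mm long, about 120 g: steel nipple, brass hexagon 17 mm, aluminium cylinder body with dark rings (22 mm diameter, 70 long), pointed brass tip. Origin: middle of the body, on the axis; x axis from nipple to tip. Body x -35 to 35 mm, nipple -40 to -77, tip to 63. Starts plugged in, origin 45 mm out from the mouth (51 after the kick), drooping up to 2 degrees.
- nipple_tip (a point): End of the nozzle's nipple, on its axis (32 mm inside the mouth when plugged in).
- rest: Fixed wooden rest of the nozzle: base 92 x 64 x 12 mm with two V cradles (open upwards, 45 degree walls, 42 mm wide at the top, 8 mm thick) at x = -26 and +26 mm, 44 mm free between them. Origin: under the middle of the base; the nozzle lies along its x axis, either way round.
- rest_seat (a point): Where the middle of the nozzle's cylinder body is when it lies in both cradles: 55.6 mm above the bench, midway between the cradles. The apex of the Vs is 40 mm above the bench, their tops 61 mm.
- ring_clamp: Bystander: wooden ring clamp, 120 x 33 x 26 mm, on the bench below the nozzle. Origin under its middle.
- oil_bottle: Bystander: small brown oil bottle, 32 mm diameter, 70 mm high, beside the air unit. Origin under its middle.
- graver: Bystander: hand graver with a dark wooden handle, 110 mm long, 31 mm high, lying beside the rest. Origin on the bench where handle and blade meet.
- gold_ring: Bystander: finger ring, 23 mm diameter, 5 mm high, flat on the bench near the rest. Origin under its middle.
- hammer: Bystander: hammer, 230 mm long, lying at the back. Origin on the bench under its middle.
- parts_dish: Bystander: white ceramic dish, 80 mm diameter, 26 mm high, right of the rest. Origin under its middle.
- polish_block: Bystander: red-brown bar of polishing compound, 70 x 45 x 30 mm, left of the air unit. Origin under its middle.
Things that resemble listed ones, but are neither listed nor needed, are in the scene too. Several things have the shape of the nozzle; the one meant has the colours described above.

How it is judged:
On the way, in this order (a step that is already met when the one before it is completed fails the run):
1. the sleeve is drawn back until the nozzle kicks loose (value of joint sleeve above 0.003 m and x of nozzle in the frame of coupling_mouth above 0.0485 m), for 0.1 s.
2. the nozzle is out of the coupling and the sleeve has sprung forward (x of nipple_tip in the frame of coupling_mouth above 0.006 m and value of joint sleeve below 0.0012 m), for 0.1 s.
At the end, for the whole second after the job is handed in: the nozzle lies still in both cradles of the rest, either way round: its body centred between them within 12 mm along the rest, within 6 mm across it and in height of its seated place, in line within 0.12 rad; the empty coupling's sleeve is fully forward (within 1.2 mm) (x of nozzle in the frame of rest between -0.012 and 0.012 m and y of nozzle in the frame of rest between -0.006 and 0.006 m and z of nozzle in the frame of rest between 0.05 and 0.061 m and angle between the x axis of nozzle and the x axis of rest, either way round below 0.12 rad and value of joint sleeve below 0.0012 m and linear speed of nozzle below 0.02 m/s); the robot touches nothing.
It fails at once if the nozzle is cocked hard in the coupling's bore (contact force between nozzle and bore above 30 N).
It fails at once if the coupling is shoved back or pulled forward on its pipe by more than 2.8 mm (28 N) (value of joint pipe above 0.0028 m or value of joint pipe below -0.0028 m).
It fails at once if the air unit or its sleeve is crushed or knocked (contact force between the fingers and air_unit above 100 N or contact force between the arm and air_unit above 40 N).
It fails at once if the nozzle falls to the bench or is banged into the rest (height (world z) of nozzle below 0.03 m or contact force between nozzle and rest above 40 N).
It fails at once if another thing on the bench is disturbed (distance of any of ring_clamp, oil_bottle, graver, gold_ring, hammer, parts_dish, polish_block from where it was at the start of the episode above 0.02 m).
It also fails if it takes over 64 s, if anything falls off the work surface, if the arm or the gripper's body presses on something with over 40 N, if the wrist force passes 120 N, or if a joint passes its speed limit or range.

## Working session

There is one attempt and no reset: what is moved stays moved. The work goes in short steps, Python scripts to look and compute and a tool call to move; the robot and the scene stay as the last step left them, time stands still between calls to the robot, and variables do not carry over. Pictures are saved under pics/ and viewed, and the job is handed in when it is done.

Besides the shell and the picture viewer there is one more tool, called after "Request:" by a JSON object that holds its "op" and its "data". drive_tool: Moves the arm, as the interface text tells. Its arguments: {"type":"object","properties":{"plan":{"type":"array"},"newtons":{"type":"number"}},"required":["plan"]}

```bash
ls; mkdir -p pics
python3 - <<'E'
from plant import *
import cv2
print(read_state()); print(grasp_offset)
for n in("scene","top","wrist"):
    p=read_camera(n); print(n,p["K"],p["xyz"],p["attitude"],p.get("shot"),[k for k in p])
    cv2.imwrite(f"pics/{n}0.png",p["pixels"][:,:,::-1])
    if n!="wrist":
        for l in ["air_unit","sleeve_mid","nozzle","rest","coupling_mouth","nipple_tip","oil_bottle"]:
            try: print(l,[(d["p"],d["at"]) for d in search_frame(p,l)][:4])
            except Exception as e: print(l,e)
E
```

```text
pics
{'t': 0.0, 'q': array([ 1.05559095e+00,  1.31130274e-01,  1.48923647e+00,  1.10045142e-05,
        1.52300009e+00, -8.53641295e-02]), 'dq': array([ 1.75319312e-03, -1.29225252e-03, -9.77356066e-04,  6.73597241e-05,
       -5.44422167e-05, -1.24804151e-03]), 'joint_torque': array([ 1.66238187e-03, -5.59831095e+01, -4.91764033e+01,  7.69197685e-02,
        3.47230921e-02, -2.93553649e-04]), 'tool_pos': array([0.24972062, 0.54495946, 0.21762941]), 'orientation': array([-6.69893501e-01, -3.06879081e+00,  2.65661339e-03]), 'force': array([0.47178812, 0.16816146, 0.21740946]), 'wrist_torque': array([ 0.00051702, -0.01092203, -0.04713   ]), 'opening': 0.09319473462438886}
0.0188
scene [[585.76116648   0.         321.35254862]
 [  0.         585.76116648 243.94023558]
 [  0.           0.           1.        ]] [ 1.67190467 -0.66864254  1.1087795 ] [0.80937716 0.47177171 0.93916976] 1 ['pixels', 'K', 'xyz', 'attitude', 'shot']
air_unit [(0.62, [0.5572, -0.0043, 0.127]), (0.59, [0.5794, 0.1909, 0.0737]), (0.54, [0.583, -0.014, 0.0266])]
sleeve_mid []
nozzle [(0.68, [0.4478, -0.0992, 0.018
[... 712 characters left out ...]
4, 0.061, 0.141])]
nozzle [(0.85, [0.5543, -0.0009, 0.132]), (0.69, [0.4389, -0.0996, 0.0138]), (0.56, [0.3651, 0.0557, 0.0206])]
rest [(0.62, [0.5785, -0.2835, 0.0129])]
coupling_mouth [(0.93, [0.554, 0.0736, 0.1395])]
nipple_tip [(0.92, [0.447, -0.0984, 0.0137]), (0.63, [0.5509, -0.0004, 0.1286]), (0.58, [0.3671, 0.0579, 0.0207])]
oil_bottle [(0.72, [0.4737, 0.157, 0.0456]), (0.63, [0.5519, -0.0011, 0.1318]), (0.29, [0.4894, -0.2543, 0.0242])]
wrist [[352.24530497   0.         319.96496136]
 [  0.         352.24530497 245.64063639]
 [  0.           0.           1.        ]] [0.18612925 0.57415961 0.38472373] [-0.2284954  -0.14762827  1.13580738] 3 ['pixels', 'K', 'xyz', 'attitude', 'shot']
```

View pics/top0.png

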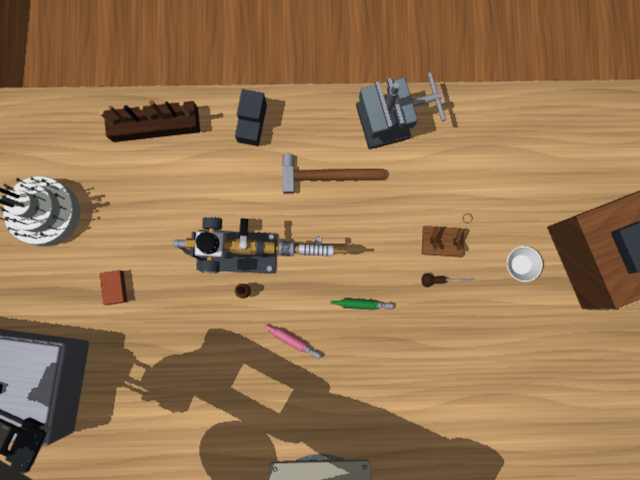

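View pics/scene0.png

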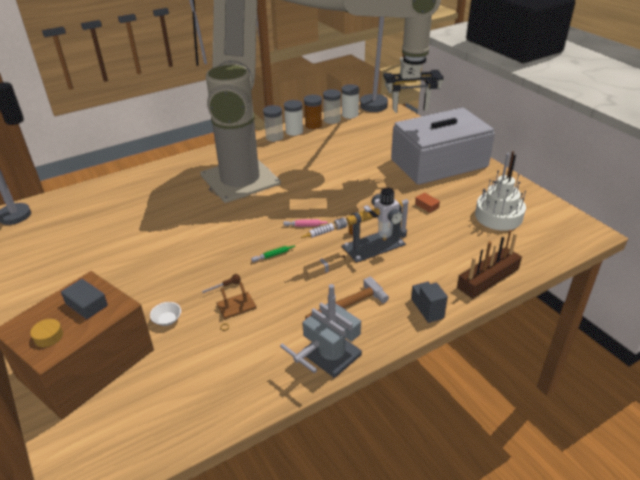

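View pics/wrist0.png

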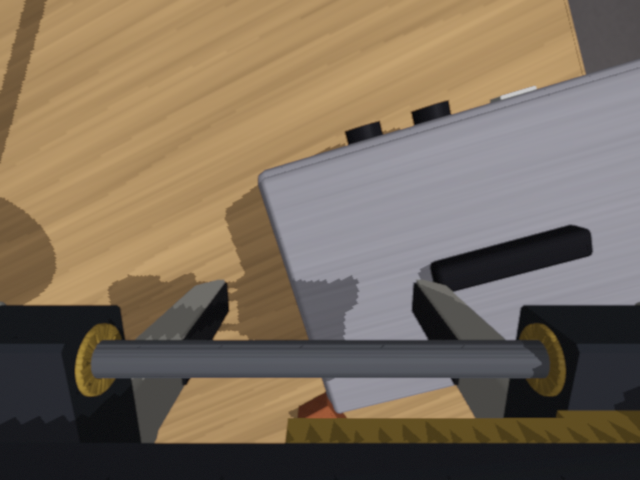

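The top view shows the air unit at about px (235,245), with the coupling running right to the tip at about (372,250). The rest is at (443,241) and the look-alikes are green and pink. I'll zoom in next.

```bash
cat > h.py <<'E'
from plant import *
import numpy as np, cv2
from scipy.spatial.transform import Rotation as R
def rot(a):
    a=np.array(a); return R.from_rotvec(a).as_matrix() if a.size==3 else a
def proj(p,X):
    c=(np.atleast_2d(X)-p["xyz"])@rot(p["attitude"]); c=c*[1,-1,-1]
    uv=c@np.array(p["K"]).T; return uv[:,:2]/uv[:,2:]
def back(p,uv,z):
    uv=np.atleast_2d(uv); K=np.array(p["K"]); d=np.c_[uv,np.ones(len(uv))]@np.linalg.inv(K).T
    d=(d*[1,-1,-1])@rot(p["attitude"]).T; o=np.array(p["xyz"]); return o+d*((z-o[2])/d[:,2:])
def save(n,p,box=None,s=1):
    im=p["pixels"][:,:,::-1]
    if box: im=im[box[1]:box[3],box[0]:box[2]]
    cv2.imwrite(f"pics/{n}.png",cv2.resize(im,None,fx=s,fy=s,interpolation=cv2.INTER_CUBIC))
E
python3 - <<'E'
from h import *
p=read_camera("top")
save("tz",p,(170,200,380,290),3.8); save("tr",p,(410,200,490,260),8)
for l in["nozzle","rest","sleeve_mid","air_unit","coupling_mouth"]:
    for d in masks_of(p,l)[:3]:
        m=d["mask"]; ys,xs=np.nonzero(m); r=cv2.minAreaRect(np.c_[xs,ys].astype(np.float32)); print(l,d["p"],len(xs),xs.mean().round(1),ys.mean().round(1),r)
s=read_camera("scene"); save("sz",s,(290,180,430,270),5.6);save("sr",s,(200,260,280,340),7)
E
```

```text
nozzle 0.92 476 292.2 341.4 ((292.3630676269531, 341.3343811035156), (62.72962951660156, 10.295320510864258), 28.610462188720703)
nozzle 0.88 456 317.4 250.0 ((319.5, 250.0), (10.0, 51.0), 90.0)
nozzle 0.83 489 361.5 304.2 ((361.5155944824219, 304.2509765625), (63.313961029052734, 9.918148040771484), 3.5763344764709473)
rest 0.75 1155 442.2 241.4 ((442.16900634765625, 241.47242736816406), (41.771881103515625, 28.318510055541992), 4.763641834259033)
sleeve_mid 0.58 224 285.4 248.6 ((285.5, 248.5), (15.0, 15.0), 90.0)
air_unit 0.61 4076 233.7 248.8 ((234.03318786621094, 245.40692138671875), (118.18268585205078, 54.09242630004883), 1.1934894323349)
coupling_mouth 0.77 445 279.3 248.5 ((278.5, 249.0), (16.0, 31.0), 90.0)
```

View pics/tz.png

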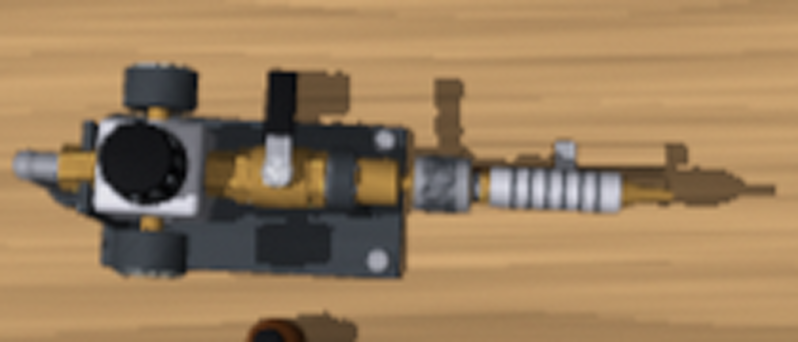

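View pics/tr.png

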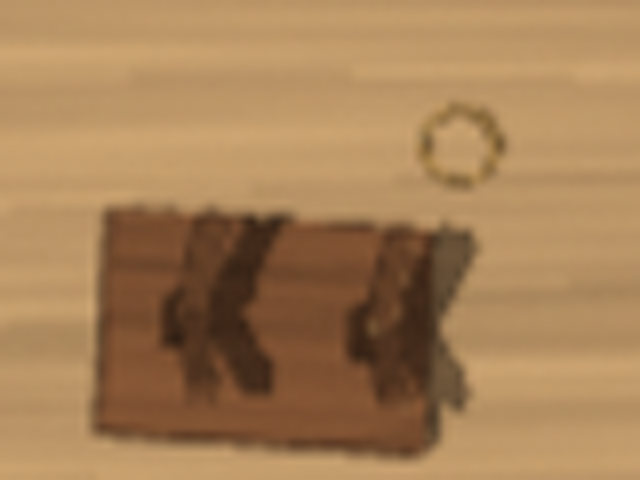

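View pics/sz.png

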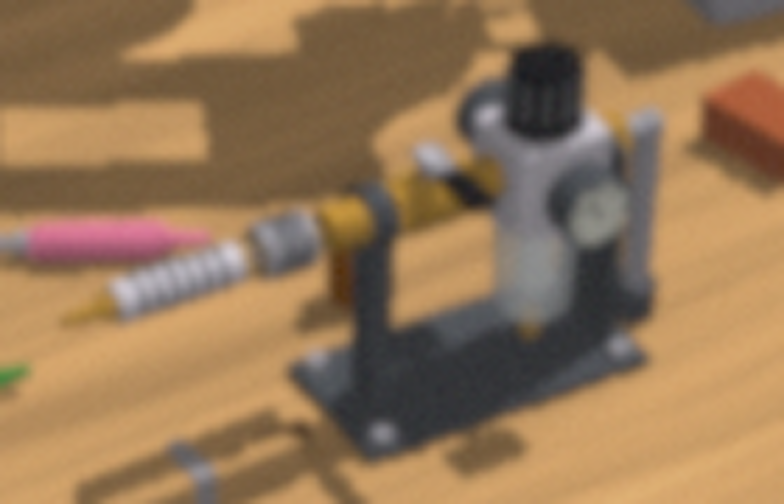

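Run:
```python
from h import *
p=read_camera("top")
# from zoom: sleeve ends, nozzle body ends along the axis (px = 170+x/3.8, 200+y/3.8)
for n,x,y in [("sleeve back",414,184),("sleeve front",471,185),("body rear",490,188),("body front",621,190),("tip",672,191),("pipe/post",340,183),("brass",395,184)]:
    print(n, back(p,[170+x/3.8,200+y/3.8],0.125)[0].round(4))
# rest base corners (top of base z=.012)
for x,y in[(105,207),(97,433),(435,455)]: print("rest",back(p,[410+x/8,200+y/8],0.012)[0].round(4))
# cradle bodies
for x,y in[(205,215),(195,400),(405,225),(390,400)]: print("cradle",back(p,[410+x/8,200+y/8],0.061)[0].round(4))
s=read_camera("scene")
for n,x,y in [("sleeve back",311,237),("sleeve front",258,253),("bodyrear",237,263),("bodyfront",120,300),]:
    print("sc",n, back(s,[290+x/5.6,180+y/5.6],0.125)[0].round(4))
```

```text
sleeve back [0.5581 0.072  0.125 ]
sleeve front [0.557  0.0414 0.125 ]
body rear [0.5552 0.0313 0.125 ]
body front [ 0.5527 -0.039   0.125 ]
tip [ 0.5516 -0.0664  0.125 ]
pipe/post [0.5595 0.1116 0.125 ]
brass [0.5583 0.0821 0.125 ]
rest [ 0.6142 -0.2453  0.012 ]
rest [ 0.5507 -0.2406  0.012 ]
rest [ 0.5426 -0.3349  0.012 ]
cradle [ 0.6048 -0.2633  0.061 ]
cradle [ 0.5547 -0.2586  0.061 ]
cradle [ 0.601  -0.3175  0.061 ]
cradle [ 0.5536 -0.3112  0.061 ]
sc sleeve back [0.5613 0.075  0.125 ]
sc sleeve front [0.5581 0.0452 0.125 ]
sc bodyrear [0.5594 0.0318 0.125 ]
sc bodyfront [ 0.5537 -0.0329  0.125 ]
```

View pics/sr.png

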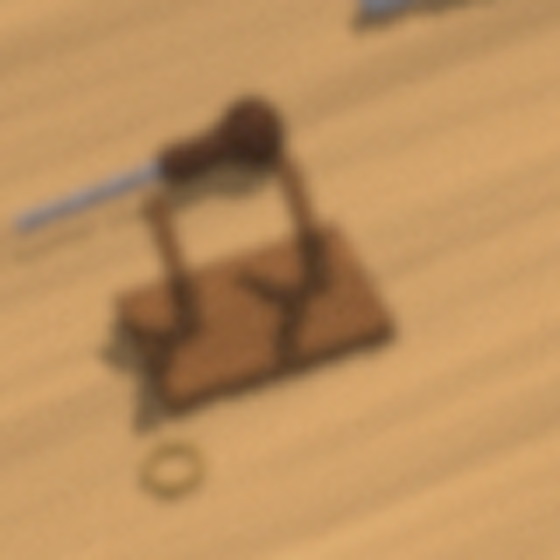

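Request:
{"op": "drive_tool", "data": {"plan": [{"claw": 0, "linear": [-4.0, -2.6, -0.4], "angular": [0, 0, 0]}, {"claw": 0, "linear": [-4.0, -2.6, -0.4], "angular": [0, 0, 0]}, {"claw": 0, "linear": [-4.0, -2.6, -0.4], "angular": [0, 0, 0]}, {"claw": 0, "linear": [-4.0, -2.6, -0.4], "angular": [0, 0, 0]}, {"claw": 0, "linear": [-4.0, -2.6, -0.4], "angular": [0, 0, 0]}, {"claw": 0, "linear": [-4.0, -2.6, -0.4], "angular": [0, 0, 0]}, {"claw": 0, "linear": [-4.0, -2.6, 0], "angular": [0, 0, 0]}, {"claw": 0, "linear": [-4.0, -2.6, 0], "angular": [0, 0, 0]}, {"claw": 0, "linear": [-4.0, -2.6, 0], "angular": [0, 0, 0]}, {"claw": 0, "linear": [-4.0, -2.6, 0], "angular": [0, 0, 0]}, {"claw": 0, "linear": [-4.0, -2.6, 0], "angular": [0, 0, 0]}, {"claw": 0, "linear": [-4.0, -2.6, 0], "angular": [0, 0, 0]}]}}

```text
t: 2.8
tool_pos: [0.5571, 0.0604, 0.2428]
orientation: [0.67, 3.069, 0.0]
force: [1.0, 0.5, 0.6]
opening: 0.093
```

Request:
{"op": "drive_tool", "data": {"plan": [{"claw": 0, "linear": [0, 0, 0], "angular": [0, 0, 9.7]}, {"claw": 0, "linear": [0, 0, 0], "angular": [0, 0, 9.7]}, {"claw": 0, "linear": [0, 0, 0], "angular": [0, 0, 9.7]}, {"claw": 0, "linear": [0, 0, 0], "angular": [0, 0, 9.7]}, {"claw": 0, "linear": [0, 0, 0], "angular": [0, 0, 9.7]}, {"claw": 0, "linear": [0, 0, 0], "angular": [0, 0, 9.7]}, {"claw": 0, "linear": [0, 0, 0], "angular": [0, 0, 9.7]}, {"claw": 0, "linear": [0, 0, 0], "angular": [0, 0, 0]}]}}

```text
t: 3.8
tool_pos: [0.5563, 0.0618, 0.2427]
orientation: [2.269, 2.173, 0.0]
force: [-0.2, -0.8, -0.2]
opening: 0.0928
```

```bash
cat >> h.py <<'E'
def st():
    s=read_state(); M=rot(s["orientation"]); print("t",s["t"],"pos",s["tool_pos"].round(4),"F",s["force"].round(2),"T",s["wrist_torque"].round(2),"op",round(s["opening"],4)); print("yaw of tool y",np.degrees(np.arctan2(M[1,1],M[0,1])).round(2),"z",M[:,2].round(4),"Ftool",(M.T@s["force"]).round(2)); return s,M
E
python3 - <<'E'
from h import *
s,M=st(); print(M.round(3), s["q"].round(3))
p=read_camera("wrist"); save("w1",p); print(p["xyz"],rot(p["attitude"]).round(3))
E
```

```text
t 3.8 pos [0.5563 0.0618 0.2427] F [-0.19 -0.82 -0.17] T [-0.06  0.03 -0.01] op 0.0928
yaw of tool y -2.47 z [ 1.e-04 -0.e+00 -1.e+00] Ftool [-0.83 -0.15  0.17]
[[ 0.043  0.999  0.   ]
 [ 0.999 -0.043 -0.   ]
 [-0.     0.    -1.   ]] [ 0.019  0.013  1.568 -0.     1.561  0.062]
[0.55933677 0.13142887 0.408736  ] [[ 0.999  0.04   0.01 ]
 [-0.042  0.966  0.254]
 [ 0.001 -0.254  0.967]]
```

View pics/w1.png

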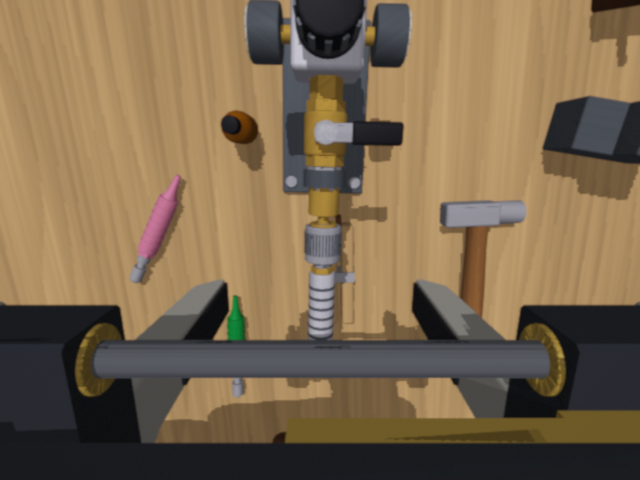

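Run:
```python
from h import *
p=read_camera("wrist"); save("w1z",p,(270,120,390,360),2.5)
for l in["nozzle","sleeve_mid","coupling_mouth"]:
    for d in masks_of(p,l)[:3]:
        m=d["mask"]; ys,xs=np.nonzero(m); print(l,d["p"],len(xs),xs.min(),xs.max(),ys.min(),ys.max())
    print([(d["p"],d["at"]) for d in search_frame(p,l)][:3])
g=cv2.cvtColor(p["pixels"],cv2.COLOR_RGB2GRAY).astype(float)
for r in range(160,340,8): print(r,g[r,296:350:1].astype(int).tolist() if r in(240,) else "", end="")
```

```text
nozzle 0.87 1902 307 333 264 340
nozzle 0.77 1822 130 179 175 280
nozzle 0.62 706 226 244 297 395
[(0.64, [0.5541, 0.0078, 0.1305]), (0.63, [0.4453, -0.069, 0.0177]), (0.55, [0.3679, 0.0579, 0.0185])]
sleeve_mid 0.64 1295 304 340 225 264
sleeve_mid 0.24 3899 439 525 201 315
[(0.91, [0.5578, 0.0663, 0.1422]), (0.46, [0.5575, 0.0707, 0.1338])]
coupling_mouth 0.94 2352 304 340 188 264
[(0.61, [0.5551, 0.0723, 0.139])]
160 168 176 184 192 200 208 216 224 232 240 [161, 159, 156, 153, 151, 148, 144, 132, 105, 75, 67, 73, 80, 87, 90, 98, 102, 101, 116, 116, 105, 119, 123, 113, 124, 131, 118, 117, 129, 118, 105, 117, 113, 100, 111, 110, 94, 100, 99, 86, 82, 75, 70, 67, 66, 74, 87, 95, 104, 115, 133, 145, 147, 148]248 256 264 272 280 288 296 304 312 320 328 336
```

View pics/w1z.png

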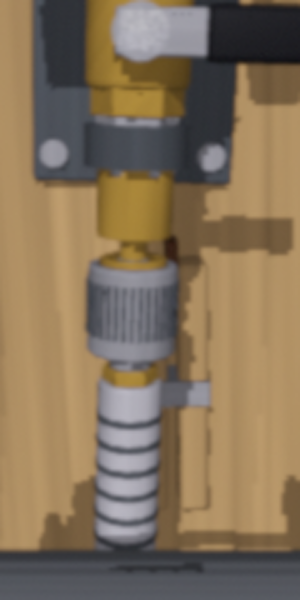

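Run:
```python
from h import *
p=read_camera("wrist")
for u,v,z in[(322.3,235,.133),(322.3,245,.133),(322.3,225,.125),(322.3,264,.125),(321.6,285,.130),(320.4,335,.130),(320.4,335,.125),(324,200,.130),(323.9,180,.13),(323,110,.125)]: print(u,v,back(p,[u,v],z)[0].round(4))
m=[d for d in masks_of(p,"nozzle")][0]["mask"]
for r in range(266,340,6):
    xs=np.nonzero(m[r])[0]; print(r,xs.min(),xs.max(),xs.mean(),back(p,[xs.mean(),r],.127)[0].round(4))
```

```text
322.3 235 [0.5588 0.0679 0.133 ]
322.3 245 [0.5584 0.0596 0.133 ]
322.3 225 [0.5591 0.0744 0.125 ]
322.3 264 [0.5577 0.0409 0.125 ]
321.6 285 [0.5564 0.024  0.13  ]
320.4 335 [ 0.5535 -0.0226  0.13  ]
320.4 335 [ 0.5534 -0.0253  0.125 ]
324 200 [0.5612 0.0955 0.13  ]
323.9 180 [0.5618 0.1111 0.13  ]
323 110 [0.5632 0.1629 0.125 ]Traceback (most recent call last):
  File "<stdin>", line 6, in <module>
    return umr_minimum(a, axis, None, out, keepdims, initial, where)
ValueError: zero-size array to reduction operation minimum which has no identity
```

Request:
{"op": "drive_tool", "data": {"plan": [{"claw": 0, "linear": [-0.5, 0.2, 2.0], "angular": [0, 0, 0.5]}, {"claw": 0, "linear": [0, 0, 3.0], "angular": [0, 0, 0]}, {"claw": 0, "linear": [0, 0, 3.0], "angular": [0, 0, 0]}, {"claw": 0, "linear": [0, 0, 3.0], "angular": [0, 0, 0]}, {"claw": 0, "linear": [0, 0, 2.0], "angular": [0, 0, 0]}, {"claw": 0, "linear": [0, 0, 0.7], "angular": [0, 0, 0]}, {"claw": 0, "linear": [0, 0, 0], "angular": [0, 0, 0]}, {"claw": 0, "linear": [0, 0, 0], "angular": [0, 0, 0]}]}}

```text
t: 5.3
tool_pos: [0.5591, 0.0567, 0.107]
orientation: [2.278, 2.161, 0.002]
force: [0.3, 0.1, 0.9]
opening: 0.0927
```

Run:
```python
from h import *
s,M=st(); print( s["q"].round(3))
p=read_camera("wrist"); save("w2",p); s=read_camera("scene"); save("s2",s,(250,130,450,280),4)
```

```text
t 5.3 pos [0.5591 0.0567 0.107 ] F [0.29 0.06 0.89] T [-0.1   0.06  0.05] op 0.0927
yaw of tool y -3.03 z [ 0.0022  0.     -1.    ] Ftool [ 0.07  0.29 -0.89]
[ 0.01   0.107  1.722 -0.     1.311  0.063]
```

View pics/w2.png

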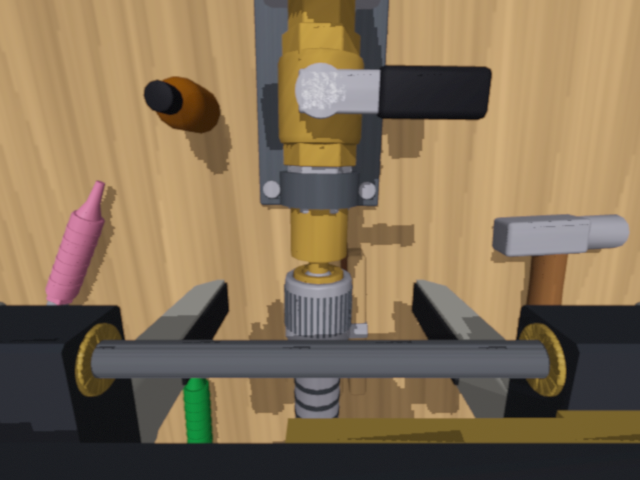

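View pics/s2.png

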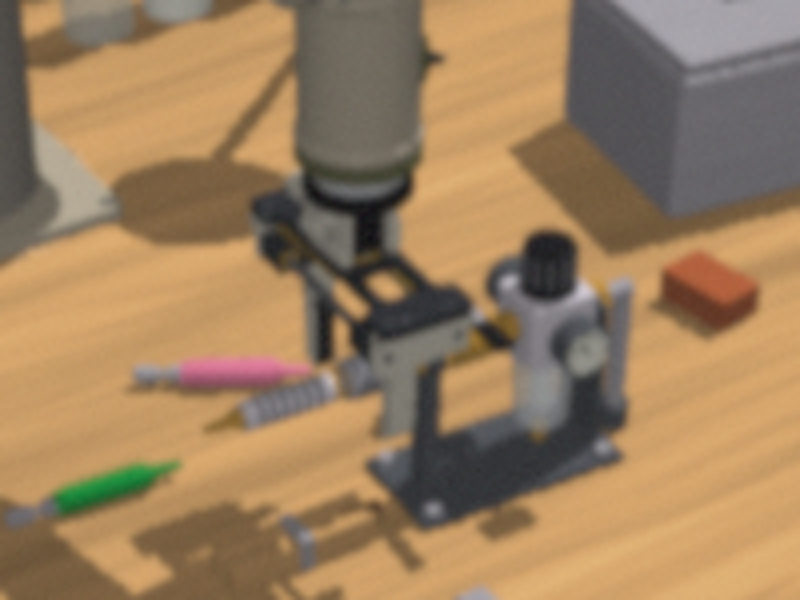

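Request:
{"op": "drive_tool", "data": {"newtons": 4, "plan": [{"claw": 0.5, "linear": [0, -0.07, 0.1], "angular": [0, 0, 0]}, {"claw": 0.75, "linear": [0, 0, 0], "angular": [0, 0, 0]}, {"claw": 0.75, "linear": [0, 0, 0], "angular": [0, 0, 0]}, {"claw": 0.75, "linear": [0, 0, 0], "angular": [0, 0, 0]}, {"claw": 0.75, "linear": [0, 0, 0], "angular": [0, 0, 0]}, {"claw": 0.75, "linear": [0, 0, 0], "angular": [0, 0, 0]}]}}

```text
t: 6.15
tool_pos: [0.5574, 0.0568, 0.1046]
orientation: [-2.279, -2.162, -0.0]
force: [-0.2, 0.8, 0.1]
opening: 0.0376
```

Run:
```python
from h import *
s,M=st()
p=read_camera("wrist"); save("w3",p)
```

```text
t 6.15 pos [0.5574 0.0568 0.1046] F [-0.2   0.78  0.08] T [-0.03  0.09  0.05] op 0.0376
yaw of tool y -3.03 z [ 0.  0. -1.] Ftool [ 0.77 -0.24 -0.08]
```

View pics/w3.png

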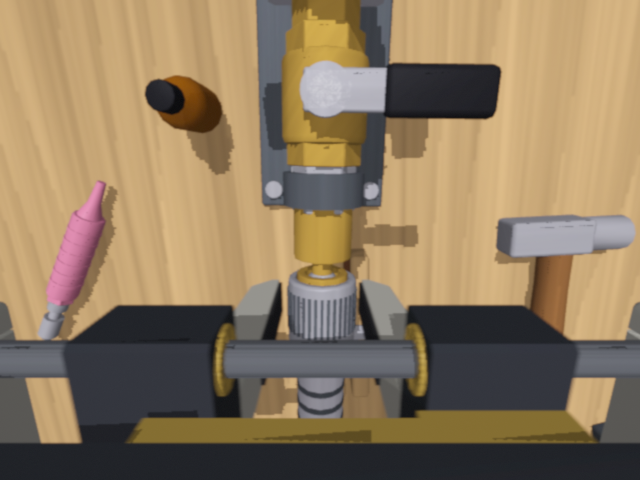

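Request:
{"op": "drive_tool", "data": {"newtons": 4, "plan": [{"claw": 0.6, "linear": [0, 0.06, 0], "angular": [0, 0, 0]}, {"claw": 0.75, "linear": [0, 0, 0], "angular": [0, 0, 0]}, {"claw": 0.75, "linear": [0, 0, 0], "angular": [0, 0, 0]}, {"claw": 0.75, "linear": [0, 0, 0], "angular": [0, 0, 0]}, {"claw": 0.75, "linear": [0, 0, 0], "angular": [0, 0, 0]}, {"claw": 0.75, "linear": [0, 0, 0], "angular": [0, 0, 0]}]}}

```text
t: 6.95
tool_pos: [0.558, 0.0567, 0.1046]
orientation: [-2.279, -2.162, 0.0]
force: [-0.6, 0.2, 0.6]
opening: 0.0301
```

Run:
```python
from h import *
for i in range(4):
    s,M=st(); p=read_camera("wrist")
save("w4",p,(200,220,440,420),3)
```

```text
t 6.95 pos [0.558  0.0567 0.1046] F [-0.65  0.21  0.6 ] T [-0.04  0.17 -0.04] op 0.0301
yaw of tool y -3.02 z [-1.e-04 -0.e+00 -1.e+00] Ftool [ 0.18 -0.66 -0.6 ]
t 7.0 pos [0.558  0.0567 0.1046] F [-1.65 -0.33 -0.22] T [-0.07  0.13 -0.04] op 0.03
yaw of tool y -3.03 z [-1.e-04 -0.e+00 -1.e+00] Ftool [-0.42 -1.63  0.22]
t 7.05 pos [0.558  0.0567 0.1047] F [ 0.26 -0.54  0.59] T [-0.05  0.17 -0.08] op 0.0299
yaw of tool y -3.02 z [-0.e+00 -1.e-04 -1.e+00] Ftool [-0.53  0.29 -0.59]
t 7.1 pos [0.558  0.0567 0.1046] F [-0.63 -0.5   1.49] T [-0.09  0.19 -0.08] op 0.03
yaw of tool y -3.02 z [-0. -0. -1.] Ftool [-0.54 -0.6  -1.49]
```

View pics/w4.png

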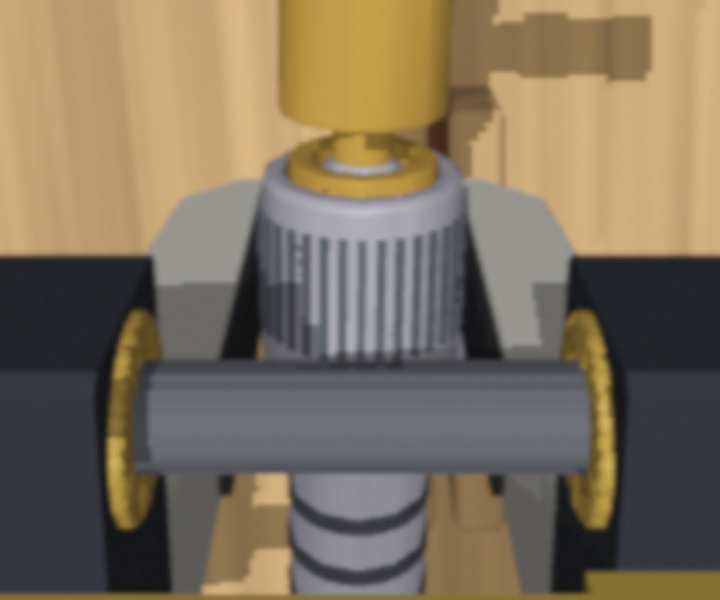

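Request:
{"op": "drive_tool", "data": {"newtons": 36, "plan": [{"claw": 0.8, "linear": [0, 0, 0], "angular": [0, 0, 0]}, {"claw": 0.8, "linear": [0, 0, 0], "angular": [0, 0, 0]}, {"claw": 0.8, "linear": [0, 0, 0], "angular": [0, 0, 0]}]}}

```text
t: 7.52
tool_pos: [0.558, 0.0567, 0.1047]
orientation: [2.279, 2.162, 0.0]
force: [-1.1, -0.1, 0.4]
opening: 0.0297
```

Request:
{"op": "drive_tool", "data": {"newtons": 36, "plan": [{"claw": 0.8, "linear": [0.1, 0, 0], "angular": [0, 0, 0]}, {"claw": 0.8, "linear": [0.1, 0, 0], "angular": [0, 0, 0]}, {"claw": 0.8, "linear": [0.1, 0, 0], "angular": [0, 0, 0]}, {"claw": 0.8, "linear": [0, 0, 0], "angular": [0, 0, 0]}]}}

```text
t: 8.02
tool_pos: [0.5581, 0.0577, 0.1046]
orientation: [2.279, 2.16, -0.004]
force: [-2.9, -9.9, 1.4]
opening: 0.0294
```

Run:
```python
from h import *
for i in range(3):
    s,M=st(); p=read_camera("wrist")
save("w5",p,(200,220,440,420),3)
```

```text
t 8.025 pos [0.5581 0.0577 0.1046] F [-2.92 -9.86  1.42] T [-1.66  0.4  -0.06] op 0.0294
yaw of tool y -3.06 z [-4.0e-04 -3.2e-03 -1.0e+00] Ftool [-10.01  -2.39  -1.39]
t 8.075 pos [0.5581 0.0578 0.1047] F [ -2.17 -10.97   0.71] T [-1.66  0.4  -0.09] op 0.0296
yaw of tool y -3.07 z [-4.0e-04 -3.1e-03 -1.0e+00] Ftool [-11.07  -1.58  -0.67]
t 8.125 pos [0.5581 0.0578 0.1046] F [ -1.76 -10.32   1.24] T [-1.66  0.39 -0.03] op 0.0297
yaw of tool y -3.07 z [-4.e-04 -3.e-03 -1.e+00] Ftool [-10.41  -1.2   -1.21]
```

View pics/w5.png

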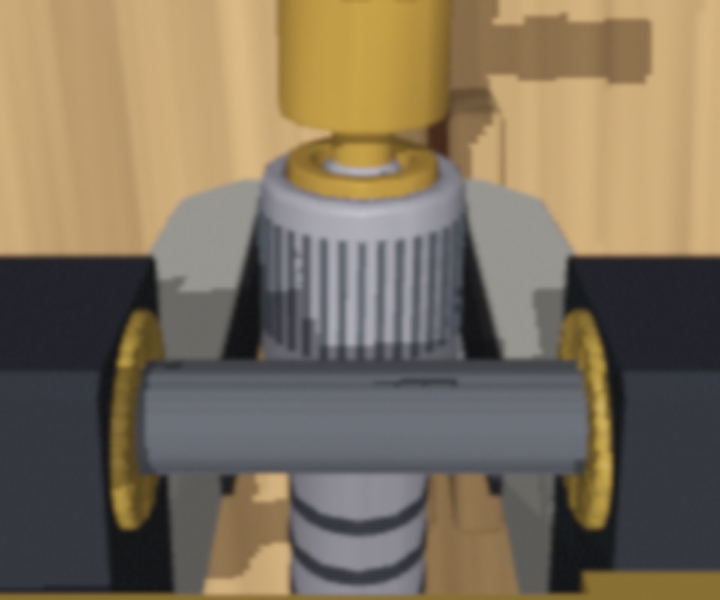

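Request:
{"op": "drive_tool", "data": {"newtons": 36, "plan": [{"claw": 0.8, "linear": [0.1, 0, 0], "angular": [0, 0, 0]}, {"claw": 0.8, "linear": [0.1, 0, 0], "angular": [0, 0, 0]}, {"claw": 0.8, "linear": [0.1, 0, 0], "angular": [0, 0, 0]}, {"claw": 0.8, "linear": [0.1, 0, 0], "angular": [0, 0, 0]}, {"claw": 0.8, "linear": [0, 0, 0], "angular": [0, 0, 0]}, {"claw": 0.8, "linear": [0, 0, 0], "angular": [0, 0, 0]}]}}

```text
t: 8.93
tool_pos: [0.5582, 0.0605, 0.1046]
orientation: [2.278, 2.158, -0.006]
force: [-2.5, -15.1, 2.3]
opening: 0.0299
```

Run:
```python
from h import *
for i in range(3):
    s,M=st(); p=read_camera("wrist")
save("w6",p,(200,220,440,420),3)
```

```text
t 8.925 pos [0.5582 0.0605 0.1046] F [ -2.52 -15.08   2.27] T [-2.54  0.43 -0.04] op 0.0299
yaw of tool y -3.1 z [-7.0e-04 -4.9e-03 -1.0e+00] Ftool [-15.2   -1.71  -2.19]
t 8.975 pos [0.5582 0.0605 0.1046] F [ -2.3  -15.84   1.32] T [-2.54  0.43 -0.03] op 0.03
yaw of tool y -3.09 z [-7.0e-04 -4.9e-03 -1.0e+00] Ftool [-15.95  -1.44  -1.24]
t 9.025 pos [0.5582 0.0605 0.1046] F [ -1.58 -15.22   2.33] T [-2.56  0.41 -0.07] op 0.0298
yaw of tool y -3.1 z [-7.0e-04 -4.9e-03 -1.0e+00] Ftool [-15.29  -0.76  -2.26]
```

View pics/w6.png

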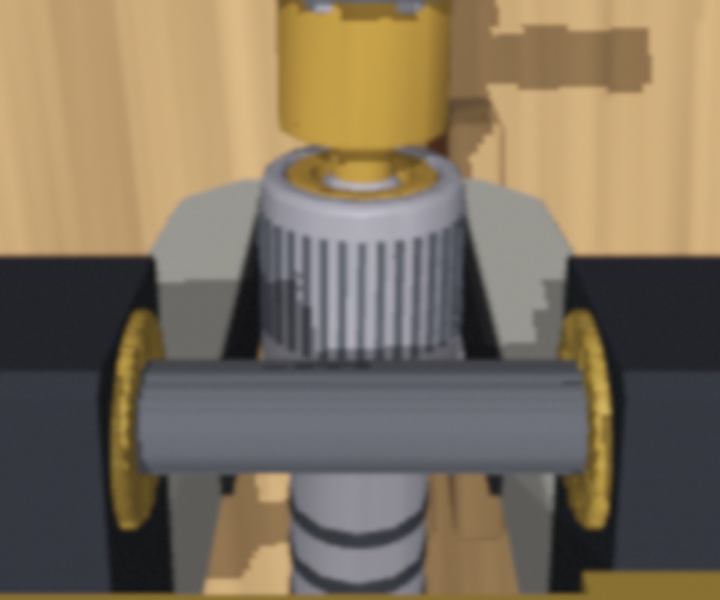

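Request:
{"op": "drive_tool", "data": {"newtons": 36, "plan": [{"claw": 0.8, "linear": [0.1, 0, 0], "angular": [0, 0, 0]}, {"claw": 0.8, "linear": [0.1, 0, 0], "angular": [0, 0, 0]}, {"claw": 0.8, "linear": [0.1, 0, 0], "angular": [0, 0, 0]}, {"claw": 0.8, "linear": [0.1, 0, 0], "angular": [0, 0, 0]}, {"claw": 0.8, "linear": [0.05, 0, 0], "angular": [0, 0, 0]}, {"claw": 0.8, "linear": [0, 0, 0], "angular": [0, 0, 0]}, {"claw": 0.8, "linear": [0, 0, 0], "angular": [0, 0, 0]}]}}

```text
t: 9.95
tool_pos: [0.5585, 0.0644, 0.1046]
orientation: [2.278, 2.158, -0.007]
force: [-2.2, -19.7, 1.8]
opening: 0.0296
```

Run:
```python
from h import *
for i in range(3):
    s,M=st(); p=read_camera("wrist")
save("w7",p,(200,220,440,420),3)
p=read_camera("top"); save("t7",p,(170,200,380,290),3.8)
```

```text
t 9.95 pos [0.5585 0.0644 0.1046] F [ -2.19 -19.72   1.82] T [-2.99  0.49 -0.03] op 0.0296
yaw of tool y -3.11 z [-7.0e-04 -5.8e-03 -1.0e+00] Ftool [-19.82  -1.12  -1.71]
t 10.0 pos [0.5585 0.0644 0.1046] F [ -2.19 -17.5    1.67] T [-3.02  0.48 -0.01] op 0.0299
yaw of tool y -3.11 z [-7.0e-04 -5.8e-03 -1.0e+00] Ftool [-17.6   -1.24  -1.56]
t 10.05 pos [0.5585 0.0643 0.1046] F [ -1.58 -17.13   2.52] T [-3.01  0.44 -0.06] op 0.0295
yaw of tool y -3.11 z [-7.0e-04 -5.8e-03 -1.0e+00] Ftool [-17.21  -0.65  -2.42]
```

View pics/w7.png

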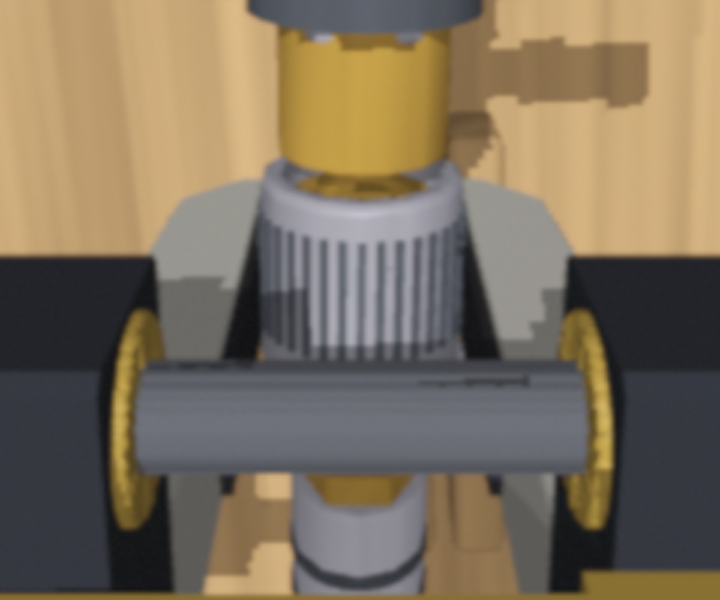

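View pics/t7.png

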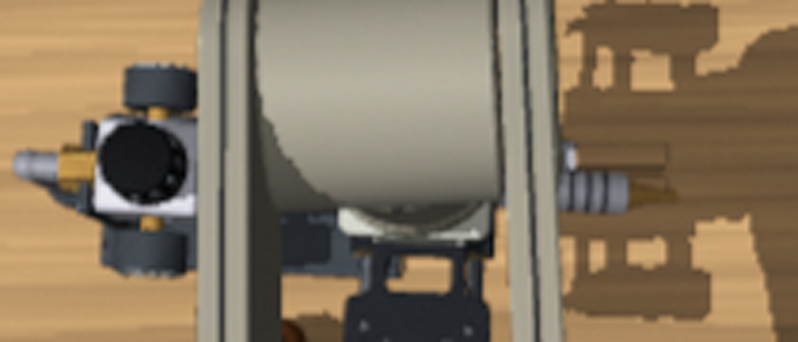

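Request:
{"op": "drive_tool", "data": {"newtons": 36, "plan": [{"claw": 0.8, "linear": [-0.15, 0, 0], "angular": [0, 0, 0]}, {"claw": 0.8, "linear": [-0.15, 0, 0], "angular": [0, 0, 0]}, {"claw": 0.8, "linear": [-0.15, 0, 0], "angular": [0, 0, 0]}, {"claw": 0.8, "linear": [-0.15, 0, 0], "angular": [0, 0, 0]}, {"claw": 0.8, "linear": [0, 0, 0], "angular": [0, 0, 0]}, {"claw": 0.8, "linear": [0, 0, 0], "angular": [0, 0, 0]}]}}

```text
t: 10.9
tool_pos: [0.5582, 0.0606, 0.1046]
orientation: [2.279, 2.16, -0.003]
force: [-1.7, -9.1, 1.2]
opening: 0.0297
```

Run:
```python
from h import *
for i in range(3):
    s,M=st(); p=read_camera("wrist")
save("w8",p,(200,220,440,420),3)
```

```text
t 10.9 pos [0.5582 0.0606 0.1046] F [-1.67 -9.06  1.15] T [-1.42  0.33 -0.07] op 0.0297
yaw of tool y -3.06 z [-3.0e-04 -2.4e-03 -1.0e+00] Ftool [-9.14 -1.18 -1.13]
t 10.95 pos [0.5583 0.0606 0.1047] F [-1.07 -9.16  1.35] T [-1.36  0.32 -0.06] op 0.0299
yaw of tool y -3.07 z [-2.0e-04 -2.4e-03 -1.0e+00] Ftool [-9.21 -0.57 -1.33]
t 11.0 pos [0.5583 0.0606 0.1047] F [-0.82 -8.08  1.12] T [-1.39  0.35 -0.06] op 0.0297
yaw of tool y -3.07 z [-2.0e-04 -2.4e-03 -1.0e+00] Ftool [-8.12 -0.38 -1.1 ]
```

View pics/w8.png

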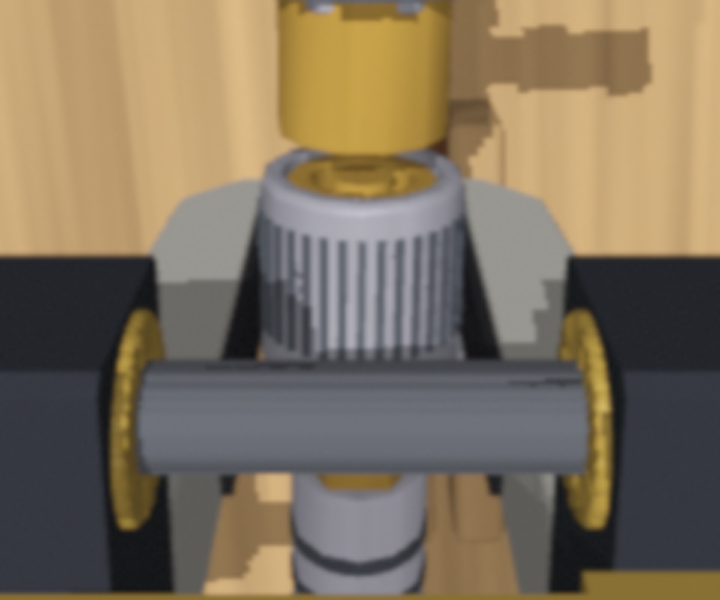

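Request:
{"op": "drive_tool", "data": {"newtons": 36, "plan": [{"claw": 0.8, "linear": [-0.1, 0, 0], "angular": [0, 0, 0]}, {"claw": 0.8, "linear": [-0.14, 0, 0], "angular": [0, 0, 0]}, {"claw": 0.8, "linear": [0, 0, 0], "angular": [0, 0, 0]}, {"claw": 0.6, "linear": [0, 0, 0], "angular": [0, 0, 0]}, {"claw": 0.3, "linear": [0, 0, 0], "angular": [0, 0, 0]}, {"claw": 0.3, "linear": [0, 0, 0], "angular": [0, 0, 0]}]}}

```text
t: 11.8
tool_pos: [0.5582, 0.0602, 0.1047]
orientation: [-2.279, -2.162, -0.001]
force: [-0.3, -0.1, -0.6]
opening: 0.0524
```

Run:
```python
from h import *
for i in range(2):
    s,M=st(); p=read_camera("wrist")
save("w9",p)
```

```text
t 11.8 pos [0.5582 0.0602 0.1047] F [-0.25 -0.08 -0.63] T [-0.05  0.03  0.  ] op 0.0524
yaw of tool y -3.01 z [ 1.e-04  3.e-04 -1.e+00] Ftool [-0.1  -0.25  0.63]
t 11.85 pos [0.5582 0.0602 0.1047] F [ 0.21 -0.07 -0.59] T [-0.02  0.05 -0.04] op 0.0566
yaw of tool y -3.0 z [ 1.e-04  3.e-04 -1.e+00] Ftool [-0.06  0.22  0.59]
```

View pics/w9.png

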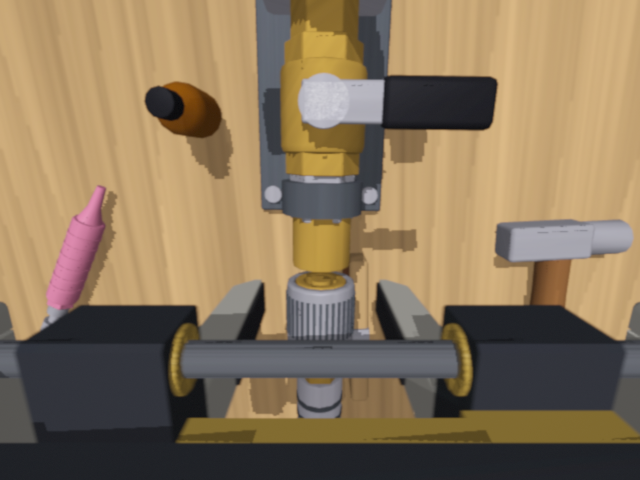

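Request:
{"op": "drive_tool", "data": {"newtons": 5, "plan": [{"claw": 0.45, "linear": [-2, 0, 0], "angular": [0, 0, 0]}, {"claw": 0.45, "linear": [-2, 0, 0], "angular": [0, 0, 0]}, {"claw": 0.5, "linear": [-2, 0, 0], "angular": [0, 0, 0]}, {"claw": 0.55, "linear": [-0.9, 0, 0], "angular": [0, 0, 0]}, {"claw": 0.55, "linear": [0, 0, 0], "angular": [0, 0, 0]}, {"claw": 0.55, "linear": [0, 0, 0], "angular": [0, 0, 0]}]}}

```text
t: 12.65
tool_pos: [0.5546, -0.0088, 0.1047]
orientation: [-2.279, -2.162, -0.0]
force: [-0.1, 0.2, -0.6]
opening: 0.0417
```

Run:
```python
from h import *
p=read_camera("wrist"); s,M=st()
p=read_camera("wrist"); save("w10",p); save("w10z",p,(220,180,420,420),2.5)
p=read_camera("scene"); save("s10",p,(250,130,450,280),4)
p=read_camera("top"); save("t10",p,(170,200,380,290),3.8)
```

```text
t 12.7 pos [ 0.5546 -0.0086  0.1046] F [-0.17 -0.24  0.13] T [-0.06  0.1  -0.02] op 0.0416
yaw of tool y -3.0 z [ 0.e+00  2.e-04 -1.e+00] Ftool [-0.24 -0.16 -0.13]
```

View pics/w10.png

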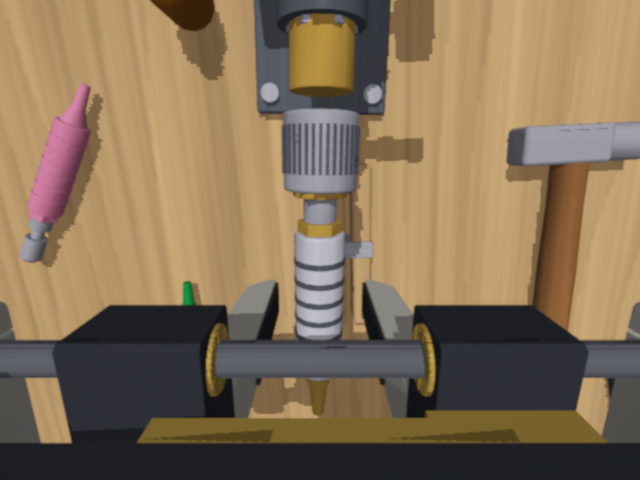

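View pics/w10z.png

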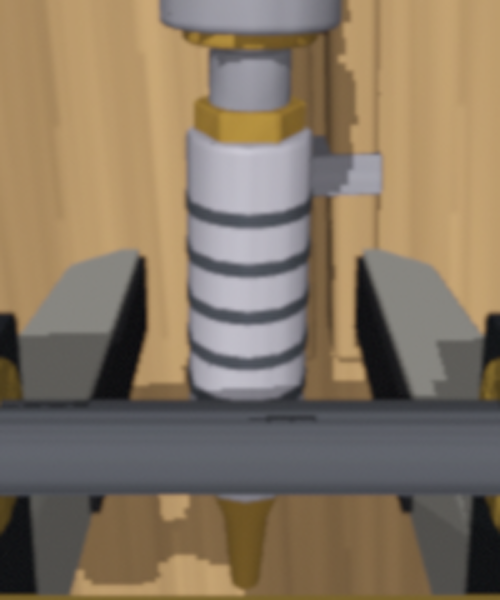

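View pics/s10.png

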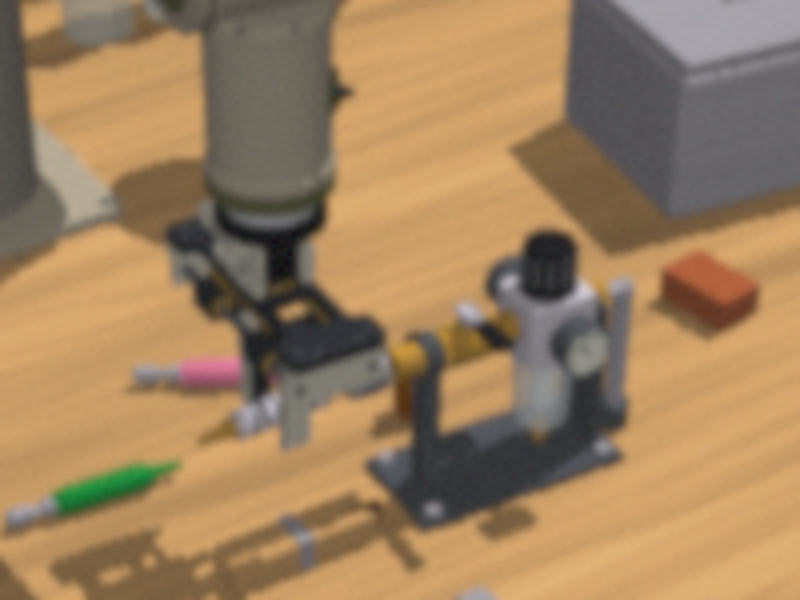

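View pics/t10.png

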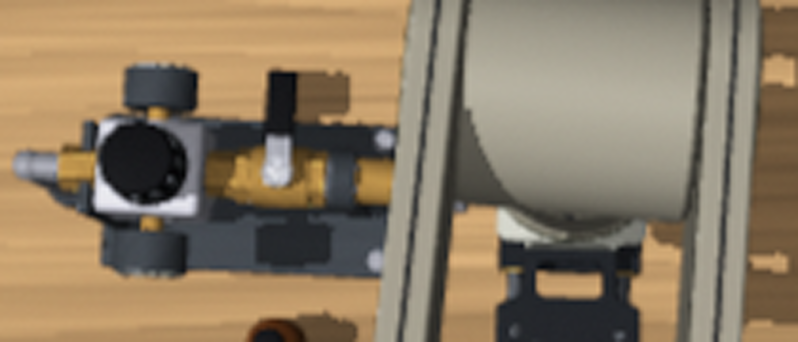

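Request:
{"op": "drive_tool", "data": {"newtons": 3, "plan": [{"claw": 0.6, "linear": [0, -0.03, 0], "angular": [0, 0, 0.45]}, {"claw": 0.65, "linear": [0, 0, 0], "angular": [0, 0, 0]}, {"claw": 0.7, "linear": [0, 0, 0], "angular": [0, 0, 0]}, {"claw": 0.72, "linear": [0, 0, 0], "angular": [0, 0, 0]}, {"claw": 0.72, "linear": [0, 0, 0], "angular": [0, 0, 0]}]}}

```text
t: 13.48
tool_pos: [0.5542, -0.0091, 0.1046]
orientation: [-2.288, -2.153, -0.0]
force: [0.6, 0.8, 0.0]
opening: 0.0262
```

Run:
```python
from h import *
s,M=st()
p=read_camera("wrist"); save("w11z",p,(220,60,420,420),2.2)
```

```text
t 13.475 pos [ 0.5542 -0.0091  0.1046] F [0.62 0.82 0.01] T [-0.07  0.05  0.04] op 0.0262
yaw of tool y -3.48 z [-0.  0. -1.] Ftool [ 0.86  0.57 -0.01]
```

View pics/w11z.png

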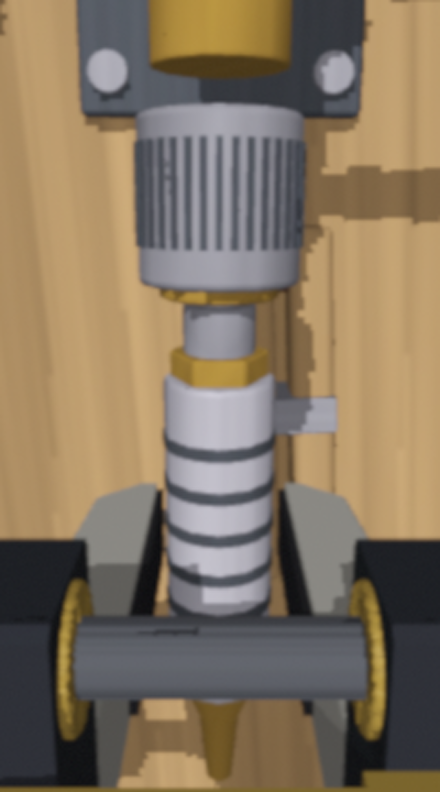

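Request:
{"op": "drive_tool", "data": {"newtons": 3, "plan": [{"claw": 0.75, "linear": [0, 0, 0], "angular": [0, 0, 0]}, {"claw": 0.77, "linear": [0, 0, 0], "angular": [0, 0, 0]}, {"claw": 0.79, "linear": [0, 0, 0], "angular": [0, 0, 0]}, {"claw": 0.8, "linear": [0, 0, 0], "angular": [0, 0, 0]}]}}

```text
t: 14.02
tool_pos: [0.5541, -0.0091, 0.1046]
orientation: [-2.288, -2.153, 0.0]
force: [-0.3, -1.0, -0.7]
opening: 0.0218
```

Run:
```python
from h import *
F=[]
for i in range(5):
    p=read_camera("wrist"); s=read_state(); F.append(np.r_[s["force"],s["wrist_torque"]])
st();print(np.mean(F,0).round(2))
save("w12z",p,(220,60,420,420),2.2)
```

```text
t 14.275 pos [ 0.5542 -0.0091  0.1046] F [ 0.11 -0.18 -0.48] T [-0.09  0.19 -0.06] op 0.0214
yaw of tool y -3.48 z [-1.e-04 -0.e+00 -1.e+00] Ftool [-0.17  0.12  0.48]
[-0.57 -0.29  0.07 -0.11  0.19  0.02]
```

Request:
{"op": "drive_tool", "data": {"newtons": 8, "plan": [{"claw": 0.8, "linear": [0, 0, 0], "angular": [0, 0, 0]}, {"claw": 0.8, "linear": [0, 0, 0], "angular": [0, 0, 0]}, {"claw": 0.8, "linear": [0, 0, 0], "angular": [0, 0, 0]}]}}

```text
t: 14.65
tool_pos: [0.5542, -0.0091, 0.1046]
orientation: [-2.288, -2.153, 0.0]
force: [-1.0, 0.0, -0.2]
opening: 0.0214
```

Run:
```python
from h import *
F=[]
for i in range(5):
    p=read_camera("wrist"); s=read_state(); F.append(np.r_[s["force"],s["wrist_torque"]])
st();print(np.mean(F,0).round(2))
```

```text
t 14.9 pos [ 0.5542 -0.0091  0.1046] F [-1.41  0.19  0.05] T [-0.1   0.25  0.06] op 0.0218
yaw of tool y -3.48 z [-1.e-04 -0.e+00 -1.e+00] Ftool [ 0.1  -1.42 -0.05]
[-1.05 -0.09 -0.16 -0.14  0.21  0.03]
```

Request:
{"op": "drive_tool", "data": {"newtons": 14, "plan": [{"claw": 0.8, "linear": [0, -0.02, 0], "angular": [0, 0, 0]}, {"claw": 0.8, "linear": [0, 0, 0], "angular": [0, 0, 0]}, {"claw": 0.8, "linear": [0, 0, 0], "angular": [0, 0, 0]}]}}

```text
t: 15.28
tool_pos: [0.5541, -0.009, 0.1047]
orientation: [2.288, 2.153, 0.0]
force: [0.3, -0.8, -0.4]
opening: 0.0214
```

Run:
```python
from h import *
F=[]
for i in range(5):
    p=read_camera("wrist"); s=read_state(); F.append(np.r_[s["force"],s["wrist_torque"]])
st();print(np.mean(F,0).round(2))
```

```text
t 15.525 pos [ 0.5541 -0.0091  0.1047] F [-0.15 -0.53  1.06] T [-0.14  0.08 -0.02] op 0.0215
yaw of tool y -3.47 z [ 1.e-04 -0.e+00 -1.e+00] Ftool [-0.53 -0.12 -1.06]
[-0.07  0.04  0.12 -0.13  0.11 -0.01]
```

Request:
{"op": "drive_tool", "data": {"plan": [{"claw": 0.8, "linear": [-0.15, 0, 0], "angular": [0, 0, 0]}, {"claw": 0.8, "linear": [-0.15, 0, 0], "angular": [0, 0, 0]}, {"claw": 0.8, "linear": [-0.15, 0, 0], "angular": [0, 0, 0]}, {"claw": 0.8, "linear": [-0.15, 0, 0], "angular": [0, 0, 0]}, {"claw": 0.8, "linear": [0, 0, 0], "angular": [0, 0, 0]}]}}

```text
t: 16.15
tool_pos: [0.5538, -0.014, 0.1047]
orientation: [-2.287, -2.153, -0.002]
force: [1.0, 4.8, -0.3]
opening: 0.0217
```

Run:
```python
from h import *
F=[]
for i in range(5):
    p=read_camera("wrist"); s=read_state(); F.append(np.r_[s["force"],s["wrist_torque"]])
st();print(np.mean(F,0).round(2)); save("w13z",p,(220,60,420,420),2.2)
```

```text
t 16.4 pos [ 0.5537 -0.0142  0.1047] F [0.24 5.56 1.36] T [ 0.85  0.02 -0.05] op 0.0211
yaw of tool y -3.46 z [ 2.0e-04  1.3e-03 -1.0e+00] Ftool [ 5.56 -0.09 -1.35]
[ 0.54  5.62  0.61  0.86  0.02 -0.03]
```

View pics/w13z.png

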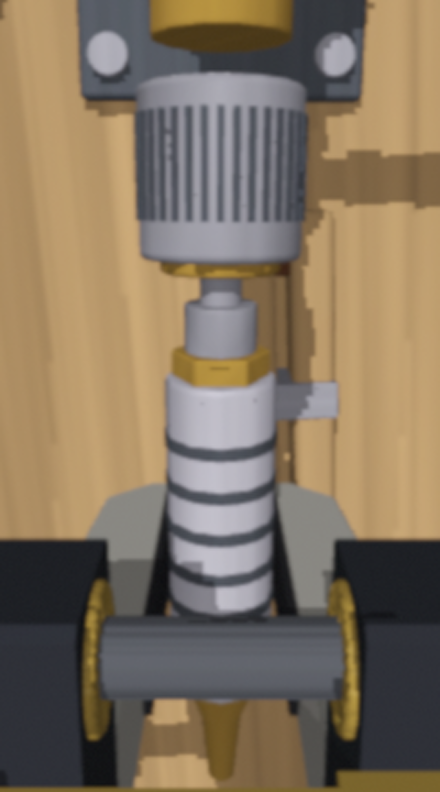

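Request:
{"op": "drive_tool", "data": {"plan": [{"claw": 0.8, "linear": [-0.15, 0, 0], "angular": [0, 0, 0]}, {"claw": 0.8, "linear": [-0.15, 0, 0], "angular": [0, 0, 0]}, {"claw": 0.8, "linear": [-0.15, 0, 0], "angular": [0, 0, 0]}, {"claw": 0.8, "linear": [-0.15, 0, 0], "angular": [0, 0, 0]}, {"claw": 0.8, "linear": [-0.15, 0, 0], "angular": [0, 0, 0]}]}}

```text
t: 17.02
tool_pos: [0.5532, -0.0218, 0.1045]
orientation: [-2.287, -2.153, -0.001]
force: [0.3, 5.0, -0.6]
opening: 0.0215
```

Run:
```python
from h import *
F=[]
for i in range(4):
    p=read_camera("wrist"); s=read_state(); F.append(np.r_[s["force"],s["wrist_torque"]])
st();print(np.mean(F,0).round(2)); save("w14z",p,(220,60,420,420),2.2)
```

```text
t 17.225 pos [ 0.5531 -0.0225  0.1045] F [ 0.42  1.8  -0.69] T [ 0.29  0.   -0.01] op 0.0217
yaw of tool y -3.48 z [-2.e-04 -0.e+00 -1.e+00] Ftool [1.82 0.31 0.69]
[ 0.63  2.59 -1.1   0.33  0.02 -0.04]
```

Request:
{"op": "drive_tool", "data": {"plan": [{"claw": 0.8, "linear": [-0.15, 0, 0], "angular": [0, 0, 0]}, {"claw": 0.8, "linear": [-0.15, 0, 0], "angular": [0, 0, 0]}, {"claw": 0.8, "linear": [-0.15, 0, 0], "angular": [0, 0, 0]}, {"claw": 0.8, "linear": [-0.15, 0, 0], "angular": [0, 0, 0]}, {"claw": 0.8, "linear": [-0.15, 0, 0], "angular": [0, 0, 0]}]}}

```text
t: 17.85
tool_pos: [0.5527, -0.0304, 0.1046]
orientation: [2.288, 2.153, -0.0]
force: [-0.3, 0.3, -1.5]
opening: 0.0215
```

Request:
{"op": "drive_tool", "data": {"plan": [{"claw": 0.8, "linear": [-0.2, 0, 0], "angular": [0, 0, 0]}, {"claw": 0.8, "linear": [-0.2, 0, 0], "angular": [0, 0, 0]}, {"claw": 0.8, "linear": [-0.2, 0, 0], "angular": [0, 0, 0]}, {"claw": 0.8, "linear": [-0.2, 0, 0], "angular": [0, 0, 0]}, {"claw": 0.8, "linear": [-0.3, 0, 0], "angular": [0, 0, 0]}, {"claw": 0.8, "linear": [-0.4, 0, 0], "angular": [0, 0, 0]}, {"claw": 0.8, "linear": [-0.5, 0, 0], "angular": [0, 0, 0]}, {"claw": 0.8, "linear": [-0.8, 0, 0], "angular": [0, 0, 0]}, {"claw": 0.8, "linear": [0, 0, 0], "angular": [0, 0, 0]}]}}

```text
t: 18.98
tool_pos: [0.5511, -0.0587, 0.1047]
orientation: [2.289, 2.152, -0.0]
force: [0.2, -0.3, -1.5]
opening: 0.0214
```

Run:
```python
from h import *
p=read_camera("wrist");st(); save("w15z",p,(220,0,420,420),1.9)
```

```text
t 19.025 pos [ 0.551  -0.0584  0.1047] F [ 0.29  0.1  -1.34] T [-0.06  0.1   0.05] op 0.0219
yaw of tool y -3.52 z [ 0.  0. -1.] Ftool [0.12 0.28 1.34]
```

View pics/w15z.png

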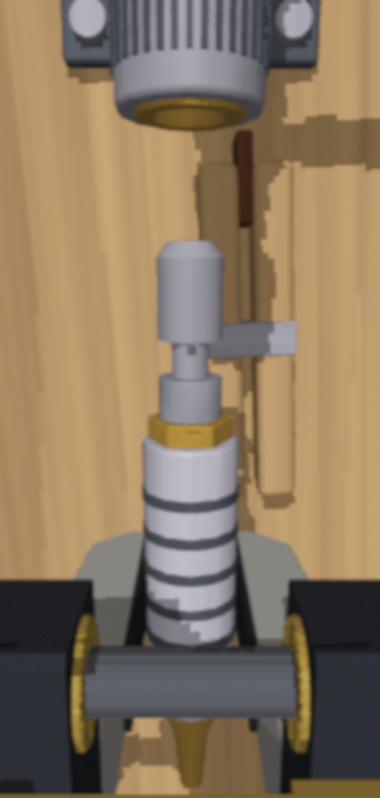

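Request:
{"op": "drive_tool", "data": {"plan": [{"claw": 0.8, "linear": [-1.5, 0.1, -1.5], "angular": [0, 0, 0]}, {"claw": 0.8, "linear": [-2.5, 0.5, -1.5], "angular": [0, 0, 0]}, {"claw": 0.8, "linear": [-2.5, 0.5, -1], "angular": [0, 0, 0.6]}, {"claw": 0.8, "linear": [-2.5, 0.5, 0], "angular": [0, 0, 0.6]}, {"claw": 0.8, "linear": [-2.5, 0.5, 0], "angular": [0, 0, 0]}, {"claw": 0.8, "linear": [-2.5, 0.5, 0], "angular": [0, 0, 0]}, {"claw": 0.8, "linear": [-2, 0.5, 0], "angular": [0, 0, 0]}, {"claw": 0.8, "linear": [0, 0, 0], "angular": [0, 0, 0]}, {"claw": 0.8, "linear": [0, 0, 0], "angular": [0, 0, 0]}]}}

```text
t: 20.15
tool_pos: [0.5705, -0.2195, 0.1444]
orientation: [-2.31, -2.128, -0.0]
force: [0.5, -0.4, -1.6]
opening: 0.0214
```

Run:
```python
from h import *
p=read_camera("wrist");s,M=st(); save("w16",p)
t=read_camera("top"); save("t16",t,(270,200,510,300),3.2)
c=read_camera("scene"); save("s16",c,(190,160,370,340),3.3)
for q in (p,t,c):
    for l in("rest","nozzle","sleeve_mid"): print(l,[(d["p"],d["at"]) for d in search_frame(q,l)][:3])
```

```text
t 20.2 pos [ 0.5705 -0.2192  0.1445] F [-0.35 -0.12 -1.73] T [-0.06  0.08 -0.04] op 0.0214
yaw of tool y -4.65 z [-3.e-04  5.e-04 -1.e+00] Ftool [-0.15 -0.34  1.73]
rest [(0.8, [0.6016, -0.2502, 0.0181])]
nozzle [(0.94, [0.5702, -0.1935, 0.1661]), (0.8, [0.4439, -0.0958, 0.0188])]
sleeve_mid [(0.44, [0.4937, -0.2494, 0.0272])]
rest [(0.51, [0.5515, -0.3158, 0.0115])]
nozzle [(0.92, [0.3653, 0.0572, 0.019]), (0.63, [0.5737, -0.1577, 0.1667]), (0.61, [0.44, -0.0876, 0.016])]
sleeve_mid [(0.67, [0.5556, 0.0595, 0.1423]), (0.4, [0.4714, 0.1618, 0.0461])]
rest [(0.73, [0.5874, -0.2888, 0.0096]), (0.65, [0.5096, -0.4542, 0.0129])]
nozzle [(0.74, [0.4462, -0.0995, 0.0169]), (0.67, [0.3701, 0.0503, 0.0192]), (0.47, [0.5777, -0.2342, 0.1612])]
sleeve_mid [(0.68, [0.5676, 0.0619, 0.1335])]
```

View pics/w16.png

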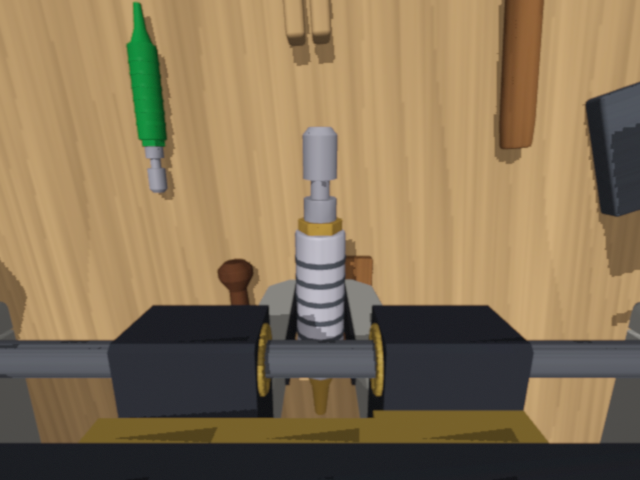

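View pics/t16.png

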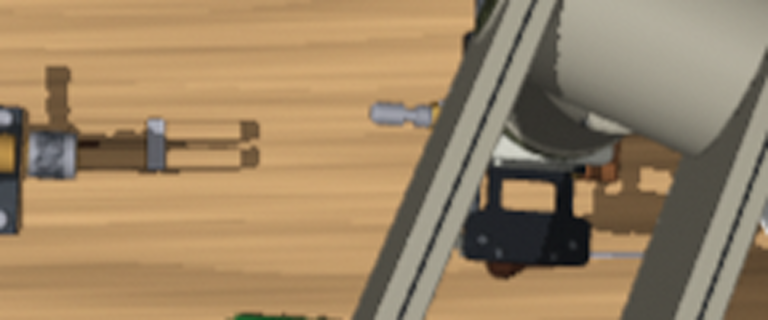

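View pics/s16.png

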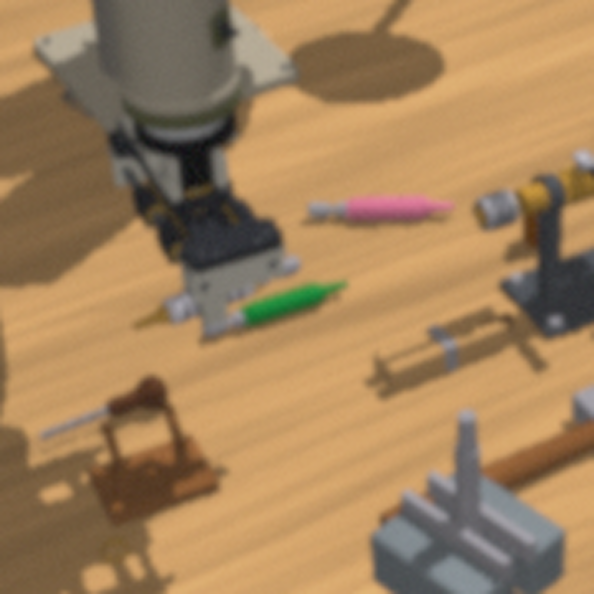

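Run:
```python
from h import *
t=read_camera("top"); c=read_camera("scene"); p=read_camera("wrist"); s,M=st()
# scene corners
for x,y in[(120,297),(330,226),(393,325),(180,400)]: print("sc",back(c,[200+x/7,260+y/7],0.012)[0].round(4))
for n,v,z in[("bodyrear",232,.174),("hexrear",222,.172),("nippletip",128,.167),("nippletip",128,.164)]:
    X=back(p,[320,v],z)[0]; print(n,X.round(4),((X-s["tool_pos"])@M).round(4))
def ov(img,cam,cx,cy,yaw,name,box,sc):
    a=np.radians(yaw); ex=np.array([np.sin(a),-np.cos(a),0]); ey=np.array([np.cos(a),np.sin(a),0])
    o=np.array([cx,cy,0]); im=cv2.imread(img)[box[1]:box[3],box[0]:box[2]]; im=cv2.resize(im,None,fx=sc,fy=sc,interpolation=cv2.INTER_CUBIC)
    def pl(pts,col):
        uv=(proj(cam,np.array([o+ex*q[0]+ey*q[1]+np.array([0,0,q[2]]) for q in pts]))-[box[0],box[1]]+.5)*sc
        cv2.polylines(im,[uv.round().astype(int)],True,col,1)
    for z in(0,.012): pl([(-.046,-.032,z),(.046,-.032,z),(.046,.032,z),(-.046,.032,z)],(0,255,0))
    for x in(-.03,-.022,.022,.03): pl([(x,-.021,.061),(x,0,.040),(x,.021,.061),(x,0,.040)],(255,0,0))
    cv2.imwrite(f"pics/{name}.png",im)
ov("pics/top0.png",t,.5785,-.2885,-4.7,"ovt",(410,200,490,260),8)
ov("pics/scene0.png",c,.5785,-.2885,-4.7,"ovs",(200,260,280,340),7)
```

```text
t 20.9 pos [ 0.5706 -0.2198  0.1447] F [ 0.93 -0.48 -1.26] T [-0.08  0.13  0.01] op 0.0214
yaw of tool y -4.68 z [ 0.  0. -1.] Ftool [-0.4   0.97  1.26]
sc [ 0.5488 -0.3288  0.012 ]
sc [ 0.5565 -0.2433  0.012 ]
sc [ 0.6191 -0.2472  0.012 ]
sc [ 0.6118 -0.3322  0.012 ]
bodyrear [ 0.574  -0.1805  0.174 ] [ 0.0394  0.0002 -0.0293]
hexrear [ 0.5742 -0.1769  0.172 ] [ 0.043   0.0002 -0.0273]
nippletip [ 0.5771 -0.1409  0.167 ] [ 0.0791  0.0001 -0.0223]
nippletip [ 0.5772 -0.1407  0.164 ] [ 0.0793  0.0001 -0.0193]
```

View pics/ovt.png

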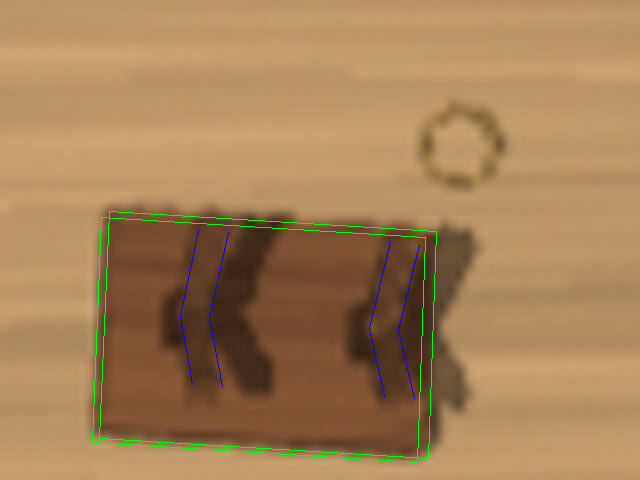

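View pics/ovs.png

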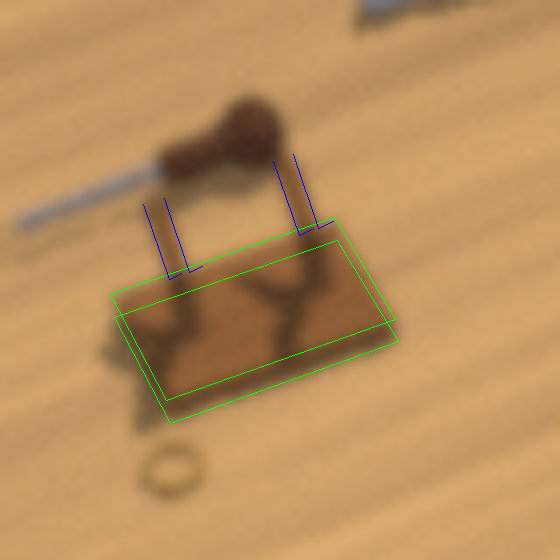

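Request:
{"op": "drive_tool", "data": {"plan": [{"claw": 0.8, "linear": [-2.4, 0.5, 0], "angular": [0, 0, 0]}, {"claw": 0.8, "linear": [-2.4, 0.5, 0], "angular": [0, 0, 0]}, {"claw": 0.8, "linear": [-2.2, 0.4, 1], "angular": [0, 0, 0]}, {"claw": 0.8, "linear": [0, 0, 2.5], "angular": [0, 0, 0]}, {"claw": 0.8, "linear": [0, 0, 2.5], "angular": [0, 0, 0]}, {"claw": 0.8, "linear": [0, 0, 2.0], "angular": [0, 0, 0]}, {"claw": 0.8, "linear": [0, 0, 0], "angular": [0, 0, 0]}, {"claw": 0.8, "linear": [0, 0, 0], "angular": [0, 0, 0]}]}}

```text
t: 21.9
tool_pos: [0.5794, -0.2912, 0.0656]
orientation: [2.309, 2.128, 0.0]
force: [0.7, -0.1, -0.9]
opening: 0.0212
```

Run:
```python
from h import *
p=read_camera("wrist");s,M=st(); save("w17",p,(160,100,480,440),2.3)
c=read_camera("scene"); save("s17",c,(190,230,290,340),6)
t=read_camera("top"); save("t17",t,(380,200,500,290),6)
```

```text
t 21.95 pos [ 0.5797 -0.2913  0.0661] F [ 0.2   0.78 -0.68] T [-0.07  0.08  0.03] op 0.0214
yaw of tool y -4.67 z [ 0.0018 -0.0012 -1.    ] Ftool [0.79 0.14 0.68]
```

View pics/w17.png

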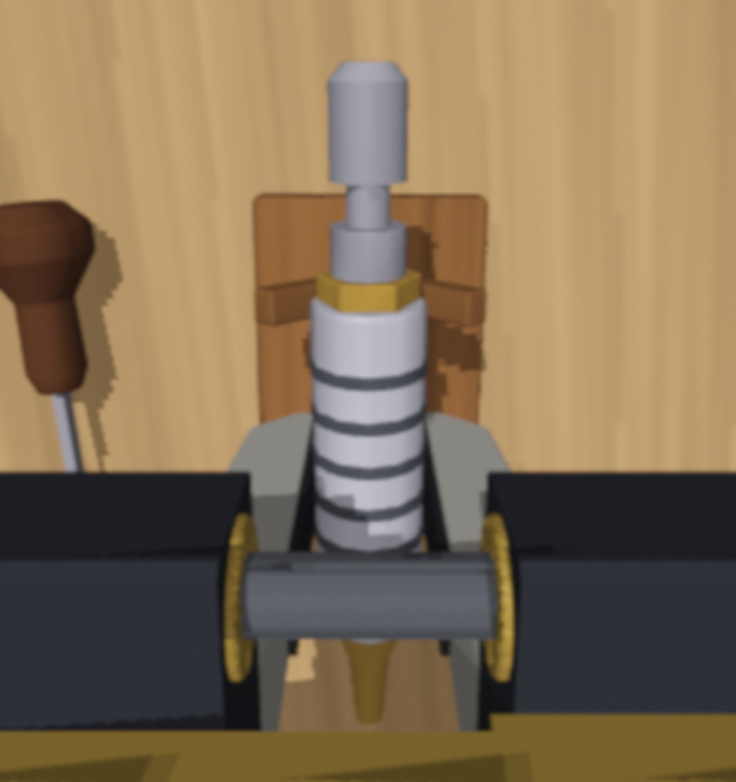

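View pics/s17.png

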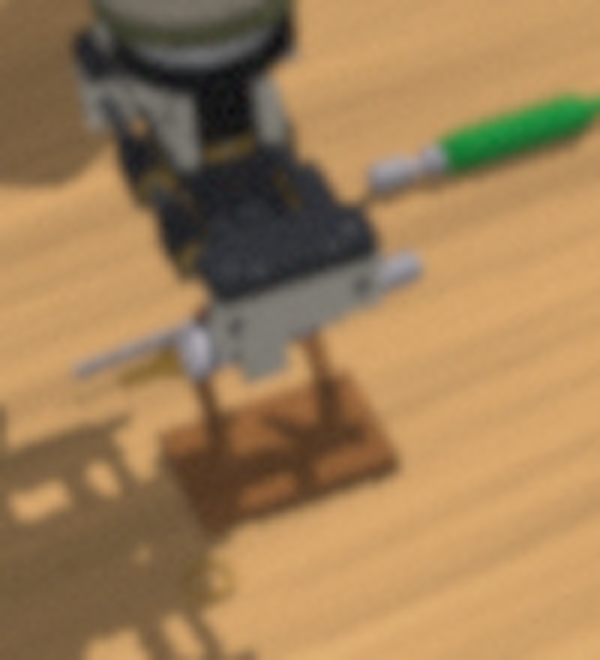

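View pics/t17.png

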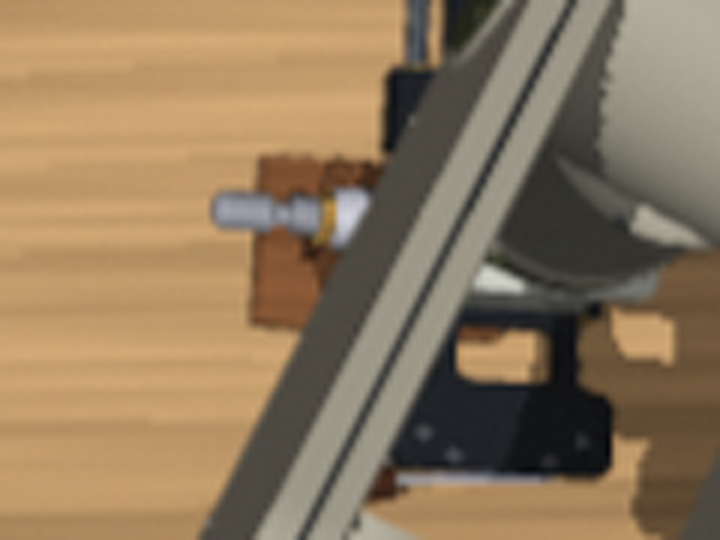

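Run:
```python
from h import *
p=read_camera("wrist"); s,M=st()
f=lambda x,y,z:((back(p,[160+x/2.3,100+y/2.3],z)[0]-s["tool_pos"])@M).round(4)
print("cradle rear top corners",f(258,290,.061),f(485,290,.061))
print("base rear corners",f(254,195,.012),f(487,195,.012))
print("nipple tip",f(368,62,.09),"body rear",f(368,308,.0965),"hex rear",f(368,283,.094))
```

```text
t 22.1 pos [ 0.5796 -0.2911  0.066 ] F [-0.26  1.05 -1.39] T [-0.01  0.08 -0.04] op 0.0216
yaw of tool y -4.67 z [ 0.0018 -0.0011 -1.    ] Ftool [ 1.02 -0.35  1.39]
cradle rear top corners [ 0.0347 -0.0233  0.005 ] [0.0347 0.0256 0.0051]
base rear corners [ 0.0507 -0.0303  0.0539] [0.0508 0.0324 0.0541]
nipple tip [ 0.0793  0.0003 -0.024 ] body rear [ 0.0388  0.0003 -0.0305] hex rear [ 0.0427  0.0003 -0.028 ]
```

Request:
{"op": "drive_tool", "data": {"plan": [{"claw": 0.8, "linear": [0.15, 0.08, 0.8], "angular": [0, 0, 0]}, {"claw": 0.8, "linear": [0, 0, 0.8], "angular": [0, 0, 0]}, {"claw": 0.8, "linear": [0, 0, 0.5], "angular": [0, 0, 0]}, {"claw": 0.8, "linear": [0, 0, 0.3], "angular": [0, 0, 0]}, {"claw": 0.8, "linear": [0, 0, 0.2], "angular": [0, 0, 0]}, {"claw": 0.8, "linear": [0, 0, 0], "angular": [0, 0, 0]}]}}

```text
t: 22.85
tool_pos: [0.5797, -0.2889, 0.0401]
orientation: [-2.31, -2.129, -0.0]
force: [-6.5, 5.4, 10.8]
opening: 0.0212
```

Run:
```python
from h import *
for i in range(3): s,M=st();p=read_camera("wrist"); 
save("w18",p,(160,100,480,440),2.3)
```

```text
t 22.85 pos [ 0.5797 -0.2889  0.0401] F [-6.45  5.45 10.8 ] T [0.81 1.2  0.01] op 0.0212
yaw of tool y -4.67 z [-3.e-04  5.e-04 -1.e+00] Ftool [  4.91  -6.88 -10.79]
t 22.9 pos [ 0.5797 -0.2889  0.04  ] F [-5.57  4.98 11.28] T [ 0.78  1.16 -0.05] op 0.0215
yaw of tool y -4.67 z [-3.e-04  5.e-04 -1.e+00] Ftool [  4.52  -5.96 -11.27]
t 22.95 pos [ 0.5797 -0.2889  0.04  ] F [-6.58  4.87 10.83] T [0.77 1.19 0.02] op 0.0215
yaw of tool y -4.67 z [-3.e-04  5.e-04 -1.e+00] Ftool [  4.32  -6.96 -10.83]
```

View pics/w18.png

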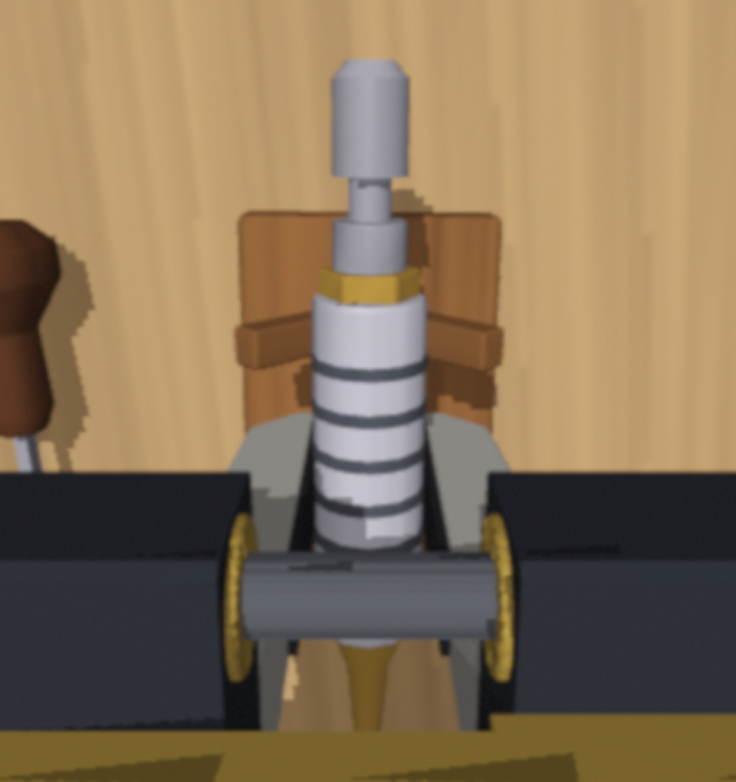

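Request:
{"op": "drive_tool", "data": {"plan": [{"claw": 0.8, "linear": [0, 0, -0.25], "angular": [0, 0, 0]}, {"claw": 0.8, "linear": [0, 0, 0], "angular": [0, 0, 0]}, {"claw": 0.8, "linear": [0, 0, 0], "angular": [0, 0, 0]}]}}

```text
t: 23.38
tool_pos: [0.5796, -0.2893, 0.0408]
orientation: [-2.31, -2.129, 0.0]
force: [0.1, 0.3, -1.3]
opening: 0.0216
```

Run:
```python
from h import *
for i in range(3): s,M=st();p=read_camera("wrist"); 
c=read_camera("scene"); save("s19",c,(190,230,290,340),6)
```

```text
t 23.375 pos [ 0.5796 -0.2893  0.0408] F [ 0.14  0.32 -1.33] T [-0.02  0.08 -0.05] op 0.0216
yaw of tool y -4.68 z [-2.e-04  0.e+00 -1.e+00] Ftool [0.33 0.11 1.33]
t 23.425 pos [ 0.5796 -0.2893  0.0408] F [-1.15 -0.14 -0.83] T [-0.1   0.09 -0.01] op 0.0217
yaw of tool y -4.68 z [-3.e-04  1.e-04 -1.e+00] Ftool [-0.23 -1.13  0.83]
t 23.475 pos [ 0.5796 -0.2893  0.0408] F [-0.62  0.83 -0.8 ] T [-0.11  0.04  0.03] op 0.0214
yaw of tool y -4.68 z [-3.e-04  2.e-04 -1.e+00] Ftool [ 0.77 -0.68  0.8 ]
```

View pics/s19.png

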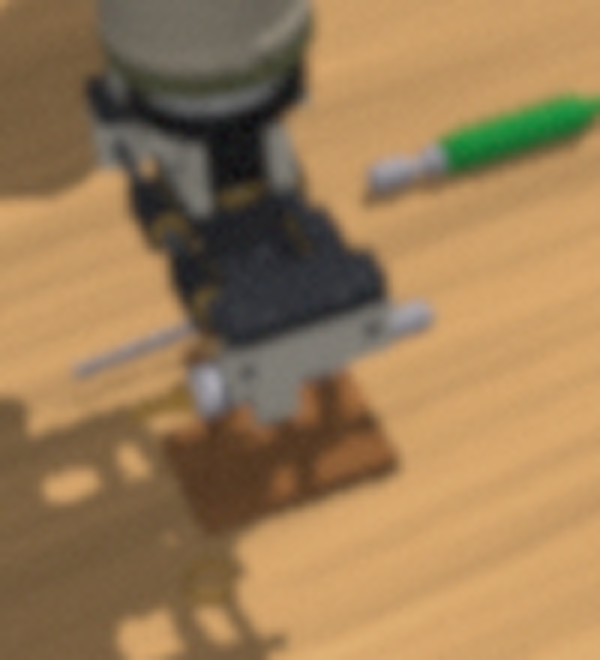

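Request:
{"op": "drive_tool", "data": {"plan": [{"claw": 0.8, "linear": [0, -0.15, 0.1], "angular": [0, 0, 0]}, {"claw": 0.8, "linear": [0, 0, 0.1], "angular": [0, 0, 0]}, {"claw": 0.8, "linear": [0, 0, 0.1], "angular": [0, 0, 0]}, {"claw": 0.8, "linear": [0, 0, 0], "angular": [0, 0, 0]}]}}

```text
t: 24.08
tool_pos: [0.5795, -0.2894, 0.0401]
orientation: [2.308, 2.128, 0.002]
force: [0.1, 2.8, 9.5]
opening: 0.0213
```

Run:
```python
from h import *
for i in range(2): s,M=st();p=read_camera("wrist");
```

```text
t 24.075 pos [ 0.5795 -0.2894  0.0401] F [0.13 2.78 9.46] T [ 0.38  0.01 -0.  ] op 0.0213
yaw of tool y -4.66 z [ 0.0026 -0.001  -1.    ] Ftool [ 2.77 -0.07 -9.46]
t 24.125 pos [ 0.5795 -0.2894  0.0401] F [0.58 3.   8.73] T [ 0.4   0.01 -0.02] op 0.0218
yaw of tool y -4.67 z [ 0.0026 -0.001  -1.    ] Ftool [ 3.03  0.36 -8.74]
```

Request:
{"op": "drive_tool", "data": {"newtons": 5, "plan": [{"claw": 0.8, "linear": [0, 0.08, -0.1], "angular": [0, 0, 0]}, {"claw": 0.8, "linear": [0, 0, 0], "angular": [0, 0, 0]}]}}

```text
t: 24.42
tool_pos: [0.5795, -0.2894, 0.04]
orientation: [2.309, 2.128, 0.001]
force: [0.3, 1.5, 6.1]
opening: 0.022
```

Run:
```python
from h import *
for i in range(2): s,M=st();p=read_camera("wrist");
```

```text
t 24.425 pos [ 0.5795 -0.2894  0.04  ] F [0.28 1.5  6.08] T [ 0.21  0.08 -0.  ] op 0.022
yaw of tool y -4.67 z [ 1.e-03 -6.e-04 -1.e+00] Ftool [ 1.52  0.16 -6.08]
t 24.475 pos [ 0.5796 -0.2894  0.04  ] F [-0.3  1.4  6.4] T [ 0.12  0.02 -0.02] op 0.0215
yaw of tool y -4.67 z [ 1.1e-03 -6.0e-04 -1.0e+00] Ftool [ 1.36 -0.4  -6.4 ]
```

Request:
{"op": "drive_tool", "data": {"newtons": 5, "plan": [{"claw": 0.75, "linear": [0, 0, -0.05], "angular": [0, 0, 0]}, {"claw": 0.72, "linear": [0, 0, 0], "angular": [0, 0, 0]}, {"claw": 0.68, "linear": [0, 0, 0], "angular": [0, 0, 0]}, {"claw": 0.6, "linear": [0, 0, 0], "angular": [0, 0, 0]}, {"claw": 0.6, "linear": [0, 0, 0], "angular": [0, 0, 0]}, {"claw": 0.6, "linear": [0, 0, 0], "angular": [0, 0, 0]}]}}

```text
t: 25.28
tool_pos: [0.579, -0.2892, 0.0396]
orientation: [-2.31, -2.129, 0.0]
force: [-0.9, 0.4, 0.0]
opening: 0.0367
```

Run:
```python
from h import *
for i in range(2): s,M=st();p=read_camera("wrist"); 
save("w20",p,(160,100,480,440),2.3)
```

```text
t 25.275 pos [ 0.579  -0.2892  0.0396] F [-0.95  0.44  0.03] T [-0.07  0.    0.01] op 0.0367
yaw of tool y -4.68 z [-1.e-04  0.e+00 -1.e+00] Ftool [ 0.36 -0.98 -0.03]
t 25.325 pos [ 0.579  -0.2892  0.0396] F [-0.33  0.18 -0.35] T [-0.02  0.06 -0.01] op 0.037
yaw of tool y -4.67 z [-0.  0. -1.] Ftool [ 0.15 -0.35  0.35]
```

View pics/w20.png

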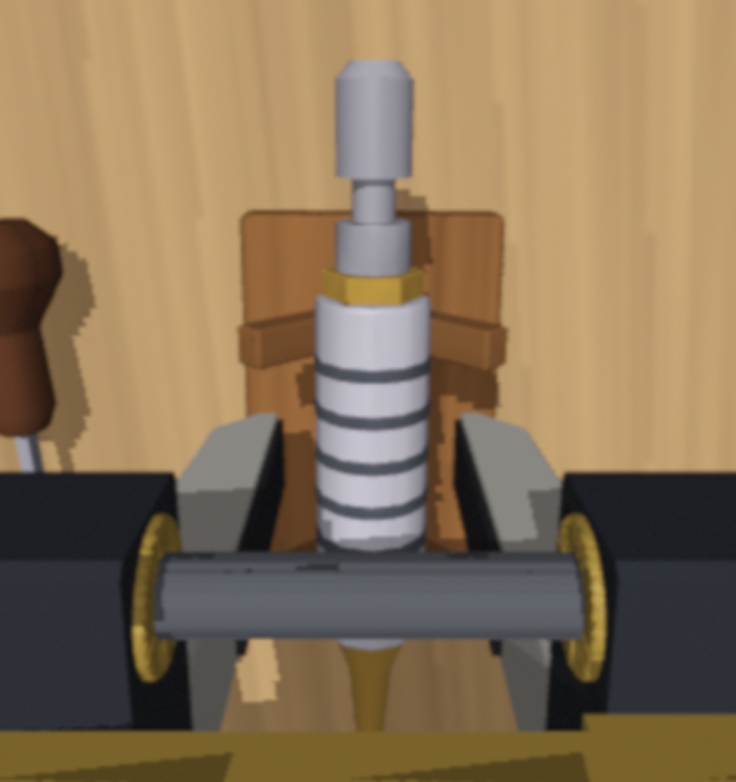

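Request:
{"op": "drive_tool", "data": {"plan": [{"claw": 0.5, "linear": [0, 0, -0.5], "angular": [0, 0, 0]}, {"claw": 0.5, "linear": [0, 0, -1.5], "angular": [0, 0, 0]}, {"claw": 0.5, "linear": [0, 0, -2.5], "angular": [0, 0, 0]}, {"claw": 0.5, "linear": [0, 0, -4], "angular": [0, 0, 0]}, {"claw": 0.5, "linear": [0, 0, -5], "angular": [0, 0, 0]}, {"claw": 0.5, "linear": [4, 0, -4], "angular": [0, 0, 0]}, {"claw": 0.5, "linear": [5, 0, 0], "angular": [0, 0, 0]}, {"claw": 0.5, "linear": [5, 0, 0], "angular": [0, 0, 0]}, {"claw": 0.5, "linear": [5, 0, 0], "angular": [0, 0, 0]}, {"claw": 0.5, "linear": [0, 0, 0], "angular": [0, 0, 0]}]}}

```text
t: 26.62
tool_pos: [0.595, -0.0965, 0.2163]
orientation: [2.305, 2.133, 0.003]
force: [-0.3, 0.2, 0.3]
opening: 0.0466
```

Run:
```python
from h import *
st()
c=read_camera("scene"); save("s21",c,(190,230,290,340),6)
t=read_camera("top"); save("t21",t,(270,200,510,300),3.2); save("t21b",t,(390,200,490,275),7)
for q in (t,c):
    for l in("rest","nozzle","sleeve_mid","gold_ring","graver"): print(l,[(d["p"],d["at"]) for d in search_frame(q,l)][:4])
```

```text
t 26.625 pos [ 0.595  -0.0965  0.2163] F [-0.33  0.23  0.28] T [-0.07  0.08  0.02] op 0.0466
yaw of tool y -4.43 z [ 1.9e-03  4.0e-04 -1.0e+00] Ftool [ 0.2  -0.34 -0.28]
rest [(0.87, [0.5644, -0.3018, 0.0137])]
nozzle [(0.79, [0.4433, -0.1011, 0.0133]), (0.75, [0.5784, -0.2957, 0.0664]), (0.73, [0.3707, 0.0694, 0.0219])]
sleeve_mid [(0.6, [0.5566, 0.0597, 0.14])]
gold_ring []
graver [(0.73, [0.4899, -0.2679, 0.0204]), (0.49, [0.5574, 0.1768, 0.1337])]
rest [(0.92, [0.5879, -0.2887, 0.0096]), (0.73, [0.5009, 0.4351, 0.0277])]
nozzle [(0.7, [0.4476, -0.1039, 0.0204]), (0.53, [0.3773, 0.0675, 0.0132])]
sleeve_mid []
gold_ring []
graver [(0.59, [0.4942, -0.2631, 0.0225]), (0.41, [0.577, 0.1955, 0.0777])]
```

View pics/s21.png

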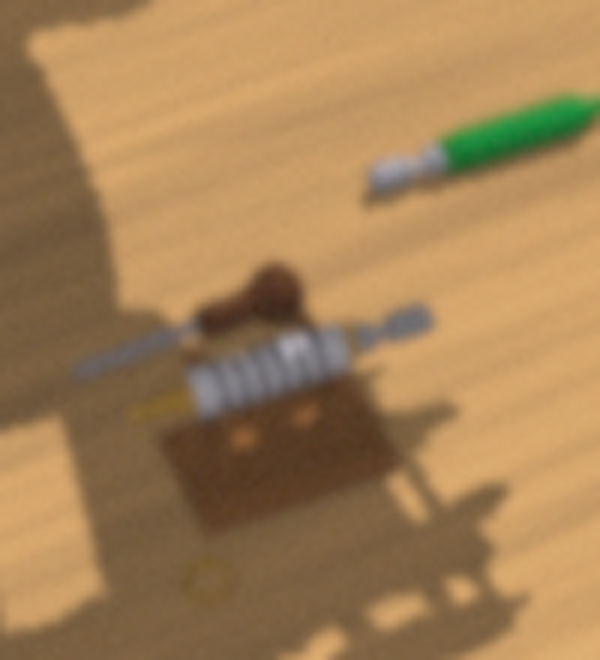

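View pics/t21.png

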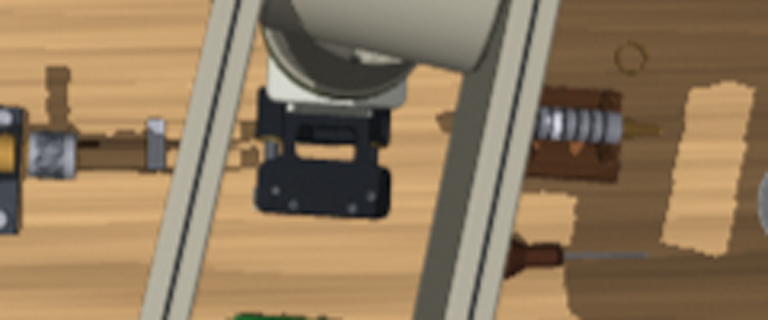

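View pics/t21b.png

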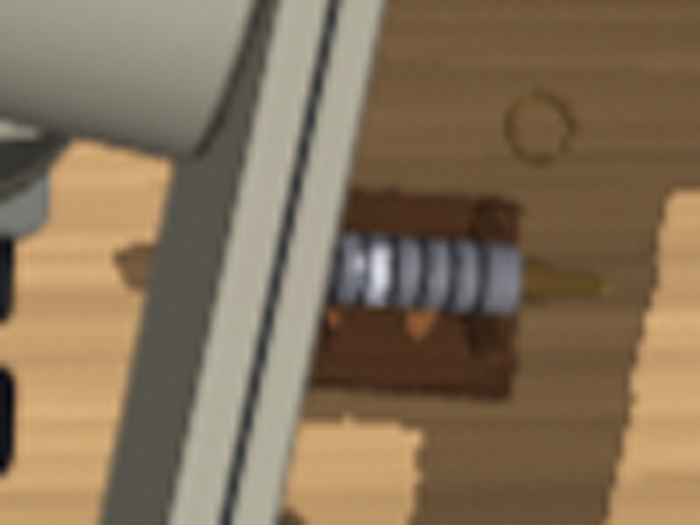

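Request:
{"op": "drive_tool", "data": {"plan": [{"claw": 0.5, "linear": [5, -3, -3], "angular": [0, 0, 0]}, {"claw": 0.5, "linear": [4, -5, -3], "angular": [0, 0, 0]}, {"claw": 0.5, "linear": [4, -5, 0], "angular": [0, 0, 0]}, {"claw": 0.5, "linear": [0, 0, 0], "angular": [0, 0, 0]}, {"claw": 0.5, "linear": [0, 0, 0], "angular": [0, 0, 0]}]}}

```text
t: 27.85
tool_pos: [0.4836, 0.0316, 0.2701]
orientation: [2.309, 2.129, 0.001]
force: [-0.6, -1.1, -0.8]
opening: 0.0463
```

Run:
```python
from h import *
st()
t=read_camera("top"); save("t22",t,(400,200,500,275),7)
c=read_camera("scene"); save("s22",c)
for q in(t,c): print([(d["p"],d["at"]) for d in search_frame(q,"nozzle")][:4])
for d in masks_of(t,"nozzle")[:4]:
    ys,xs=np.nonzero(d["mask"]); r=cv2.minAreaRect(np.c_[xs,ys].astype(np.float32)); print(d["p"],r, back(t,[r[0]],.0556)[0].round(4))
d=masks_of(t,"rest")[0]; ys,xs=np.nonzero(d["mask"]); r=cv2.minAreaRect(np.c_[xs,ys].astype(np.float32)); print(d["p"],r, back(t,[r[0]],.012)[0].round(4))
def ov(cam,cx,cy,yaw,name,box,sc):
    a=np.radians(yaw); ex=np.array([np.sin(a),-np.cos(a),0]); ey=np.array([np.cos(a),np.sin(a),0])
    o=np.array([cx,cy,0]); im=cam["pixels"][box[1]:box[3],box[0]:box[2],::-1]; im=cv2.resize(im,None,fx=sc,fy=sc,interpolation=cv2.INTER_CUBIC)
    def pl(pts,col):
        uv=(proj(cam,np.array([o+ex*q[0]+ey*q[1]+np.array([0,0,q[2]]) for q in pts]))-[box[0],box[1]]+.5)*sc
        cv2.polylines(im,[uv.round().astype(int)],True,col,1)
    for z in(0,.012): pl([(-.046,-.032,z),(.046,-.032,z),(.046,.032,z),(-.046,.032,z)],(0,255,0))
    z=.0556; pl([(-.035,-.011,z),(.035,-.011,z),(.035,.011,z),(-.035,.011,z)],(0,0,255)); pl([(-.077,0,z),(.063,0,z)],(255,0,0))
    cv2.imwrite(f"pics/{name}.png",im)
ov(t,.579,-.288,-4.7,"ovt2",(400,200,500,275),7)
ov(c,.579,-.288,-4.7,"ovs2",(190,240,290,330),7)
```

```text
t 27.85 pos [0.4836 0.0316 0.2701] F [-0.56 -1.05 -0.84] T [-0.04  0.02  0.01] op 0.0463
yaw of tool y -4.64 z [ 1.1e-03 -4.0e-04 -1.0e+00] Ftool [-1.09 -0.48  0.84]
[(0.87, [0.44, -0.1098, 0.0161]), (0.76, [0.5798, -0.2775, 0.062])]
[(0.63, [0.3699, 0.0545, 0.0187]), (0.61, [0.5886, -0.2767, 0.0605]), (0.51, [0.4522, -0.0999, 0.0181])]
0.91 ((292.9000244140625, 342.2000427246094), (59.92662048339844, 9.391485214233398), 26.56505012512207) [0.3652 0.0489 0.0556]
0.71 ((369.9801330566406, 304.7987060546875), (46.36374282836914, 9.844812393188477), 3.814074993133545) [ 0.4404 -0.1168  0.0556]
0.64 ((443.5, 238.5), (11.0, 63.0), 90.0) [ 0.5798 -0.2805  0.0556]
0.59 ((442.093505859375, 241.6296844482422), (41.19853591918945, 29.013755798339844), 2.8624050617218018) [ 0.5778 -0.2865  0.012 ]
```

View pics/ovt2.png

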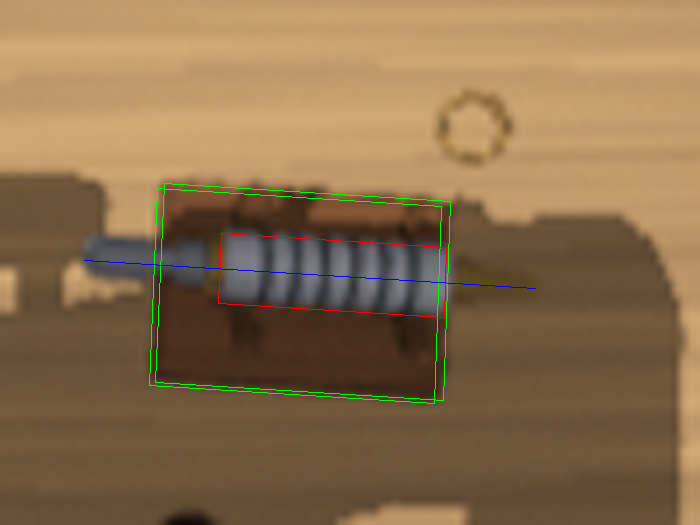

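View pics/ovs2.png

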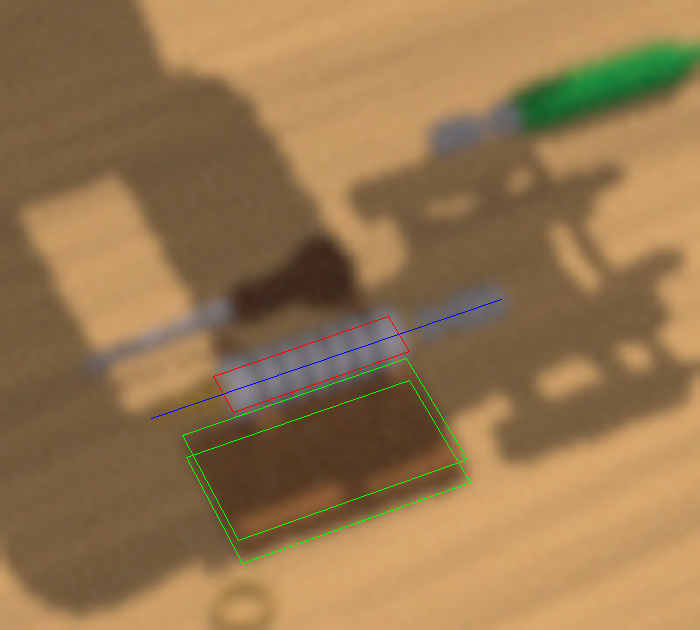

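View pics/s22.png

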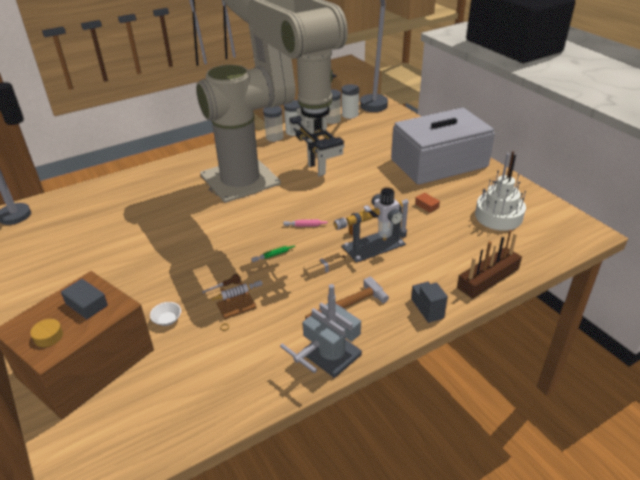

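Run:
```python
from h import *
a=cv2.imread("pics/top0.png"); t=read_camera("top"); b=t["pixels"][:,:,::-1]
bx=(slice(230,268),slice(255,325))
im=np.vstack([cv2.resize(x[bx],None,fx=8,fy=7,interpolation=cv2.INTER_CUBIC) for x in(a,b)])
cv2.imwrite("pics/cmp.png",im)
```

```text
(no output)
```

View pics/cmp.png

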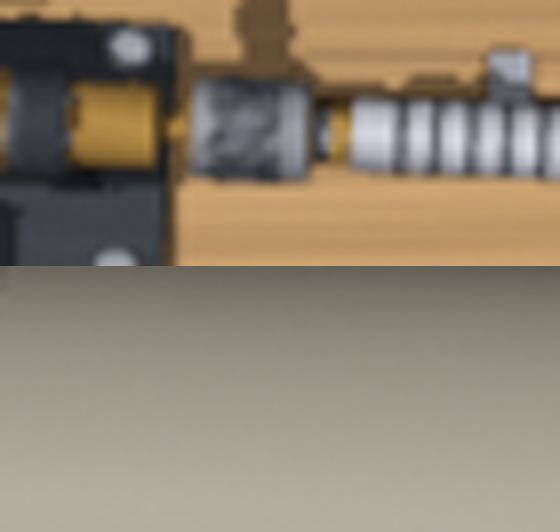

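Run:
```python
import cv2,numpy as np
a=cv2.imread("pics/top0.png")[200:300,270:510]; a=cv2.resize(a,None,fx=3.2,fy=3.2,interpolation=cv2.INTER_CUBIC)
b=cv2.imread("pics/t21.png")
im=np.vstack([cv2.resize(x[95:215,0:170],None,fx=4,fy=2.4) for x in(a,b)]); cv2.imwrite("pics/cmp2.png",im)
```

```text
(no output)
```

View pics/cmp2.png

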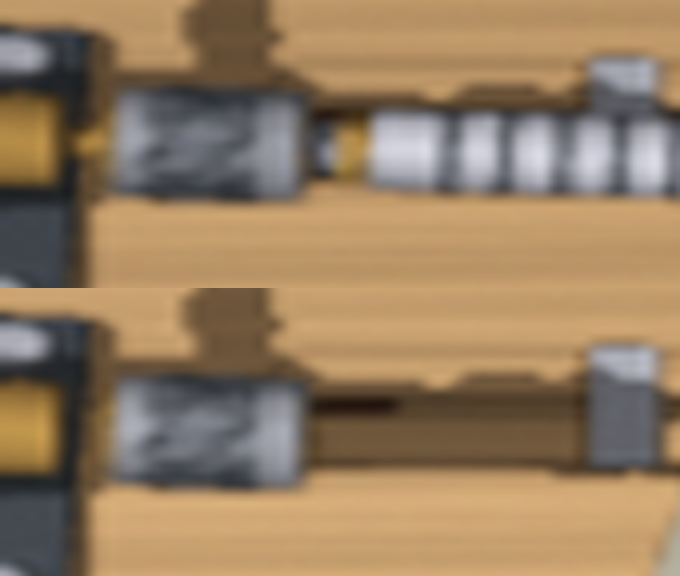

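The top half is the start and the bottom half is now: the sleeve sits at the same place, about 110–305 px in both, so it is fully forward. The ring clamp band has not moved. I'm handing in.

```bash
python3 -c "
from plant import *
print(close_job())"
```

```text
the job is handed in; nothing more can be done
None
```

The nozzle is unplugged and lying in both cradles of its rest, and I handed the job in at about 28 s. `close_job` reports no verdict.

**What I did**
- I pinched the sleeve at 36 N and drew it back about 8 mm in world travel with an 18–20 N pull, until the nozzle kicked loose. I then unloaded the pipe before letting the sleeve go.
- I lined up with the nozzle by wrist camera and force, and gripped it at 14 N. Drawing it straight out took about 5.6 N, with side forces under about 1 N.
- I lowered it into the rest, released it and backed the arm away.

**Last checks**
- **Nozzle in the rest:** The overlays on the top and scene views put it within about 1–2 mm of the rest's centre and about 1–2° off its line. I did not measure its seated height directly.
- **Sleeve:** It matches the start picture, so it is fully forward.
- **Other things on the bench:** The ring clamp did not move in a before/after picture. The others looked in place, but I did not measure them.
- **Robot:** The arm is clear of everything, and the gripper is holding nothing.

**What disagreed**
- The first descent touched one V wall early, pressing about 11 N up and 6.5 N sideways. I lifted off, shifted 1.5 mm and lowered again with almost no side force; the peak stayed well under the 40 N limit.
- The top and scene cameras differed by about 3 mm on where the rest is, so I used the average.

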